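# Put the two-tier lunch box together

## Robot

A 6-joint arm with a two-finger parallel gripper is mounted at the origin on the work surface. World frame = base frame: x ahead of the robot, y to its left, z up, the work surface at z = 0. Lengths are in m, angles in rad, forces in N, time in s.
With the tool pointing down it reaches from about 0.375 to 0.9 m from the base axis. Payload 3.1 kg.
Tool frame: the origin (TCP) lies midway between the tips of the shut fingers; the grasp point (between the pads) lies 19 mm behind it (manip.hold_point_z is the distance from the TCP to the grasp point, in m); x points along the fingers, y is the direction in which the jaws open and shut, and the axes are right-handed (so a half turn about x gives the same grasp; the last joint's range is limited). The gripper opens to 85 mm and grips with 20 to 120 N. Pads are 22 mm wide; open, the fingers measure 114 mm over their backs; the gripper's body (76 mm by 85 mm) begins 54 mm behind the grasp point. The pads swing forward as they close: fully open they stand 13 mm farther back than shut.
Start: joints at [-1.419, 0.527, 1.433, -0, 1.181, -0.178], TCP at [0.203, -0.591, 0.231] pointing down, gripper open.
Joint ranges: [-3.08, 3.08], [-0.75, 2.2], [0.22, 2.44], [-1.43, 4.57], [0, 2.65], [-2.85, 2.85]. Speed limits (rad/s): [2.79, 2.79, 3.14, 3.14, 3.14, 3.14].

## Interface

Orientations are given as a unit quaternion [x, y, z, w].
In Python, from station import manip, snapshot gives the robot as it stands.
- The arm moves only by the shell command python3 -m crank 'ROWS' [FORCE]. ROWS is JSON, a list of rows, each a list of 5 numbers: the finger opening in m, from 0 to 0.0854, then the shift along the tool's x, y, z in m, then the turn about the tool's x in rad. In form: [[grip, tx, ty, tz, yaw], ...]. A call has 1 to 5 rows; each row shifts and turns the commanded pose from where the row before left it, along the tool's axes as they then stand; what a row does not reach is not made up. A row lasts 1/10 s, in which the tool goes at most 50 mm and 8.59 degrees, less where a joint would pass 70% of its speed; a pose out of reach is approached as far as the arm can. A call is refused whole if a number of a shift passes 0.05 or a number of a turn 0.15, either way. A call with a gripper value outside its range is refused whole. The fingers move at their own pace and stop on an object; FORCE is the grip in N (left out, the last holds). Time passes only in rows, so rows that do not move let the fingers close. It gives the time, the measured TCP pose, the force and the opening at its end, in the units of the state.
- manip.sense(): the state, without advancing time (a new reading comes with each control period).
- snapshot(name): name is "scene" or "side" or "wrist"; returns a dict with "image" (420x560x3 uint8, blue, green, red), "range_z" (420x560 float32, m along the optical axis (not along the pixel's ray), 0 where there is no reading), "vertical_fov" (degrees; the focal length in pixels is half the picture's height over the tangent of half this angle, whatever the lens; pixels are square), "cx", "cy" (the principal point, pixels), "distortion" ([k1, k2, p1, p2, k3] as OpenCV has them; the pictures are not rectified), "extrinsics" (4x4, takes a point from world to camera coordinates); the wrist camera has in their place "T_tool_cam" (4x4, takes a point from camera to tool coordinates, whose origin is the TCP and whose axes are the tool frame's). Camera axes: x right, y up, looking along -z (the intrinsics and any distortion apply to the point x, -y, -z); pixel columns grow to the right and rows downward; lengths in m; the calibration is good to about 2 mm. A picture is of the moment at which its call begins: read the wrist's pose just before it.
- manip.sign_off(): hands the job in, once; it reports no verdict.
The state is a dict: "t": time; "q": joint angles; "qd": joint speeds; "tau": joint torques, N m; "tcp_pos": TCP position; "tool_rot": TCP orientation; "force": force on the tool from outside, world axes, zero at the start; "ft_torque": the same for the moment, N m; "finger_gap": opening from 0.0 (shut) to 1.0 (fully open).
Only numpy, scipy, OpenCV 4.12 (cv2) and the standard library are available. Lean on these libraries where they do the work, as an engineer would, in place of code of your own. Each camera call takes 0.05 s, during which the arm holds its last target.

## Task

Put the washed lunch box together on the cork mat: the deep steel box squarely in the middle of the mat and lengthwise along it, then the shallow divided box seated in its rim, then the wooden lid seated on that, and last the black chopstick case lying lengthwise, centred, in the groove between the lid's lugs. Every piece must be fully home and level, and the mug, the jar and the bowl must be left where they are.

Things in the scene. Friction and masses are not known exactly. Their poses are not given: they have to be found in the camera images.
- deep_c (a point): centre (23 mm above its underside) of the deep box: open-topped plain steel box with no divider, 120 mm long (x) x 60 mm wide (y) x 46 mm high, walls and floor 4 mm, flat underside, inside 112 x 52 mm, about 180 g (all loose pieces vary by 30 percent). Upright on the counter, symmetric: either end may lead, as for all the pieces.
- shallow_c (a point): centre (20 mm above its underside) of the shallow box: open-topped steel box with a low cross wall half-way along, 120 mm long (x), 60 wide (y), 40 high, inside 112 x 52. Its lowest 6 mm are a foot 104 x 44 mm (lowest 3 mm: 98 x 38) that drops into the deep box's rim with 4 mm play all round. Seated, this point is 37 mm above the deep box's centre. 150 g.
- lid_c (a point): centre of the wooden lid's plate (124 mm long in x, 64 wide in y, 10 thick), 11 mm above the lid's underside. Below the plate a foot as on the shallow box, 6 mm high, drops into the shallow box's rim; seated, this point is 25 mm above that box's centre. On top, 4 lugs 14 x 6 x 6 mm high at x +-40, y +-17 mm leave a groove 28 mm wide along x, open at its ends. 110 g.
- case_c (a point): centre (11 mm above its underside) of the closed chopstick case: black plastic bar 136 mm long (x) x 20 mm wide (y) x 22 mm high with one thin grey seam, about 60 g. It goes flat on the lid between the lugs (4 mm play on each side); there this point is 16 mm above the centre of the lid's plate.
- mat: cork mat fixed to the counter, 140 mm long (x) x 90 mm wide (y) x 8 mm thick; origin at the centre of its underside, so its top is 8 mm above the origin. Seated on it, the deep box's centre point is 31 mm above this origin.
- mug: bystander: white mug, 80 mm across, 85 mm high, beyond the work; origin at the centre of its underside. Leave it alone.
- jar: bystander: amber glass jar with red cap, 68 mm across, 95 mm high; origin at the centre of its underside. Leave it alone.
- bowl: bystander: blue ceramic bowl, 120 mm across, 50 mm high; origin at the centre of its underside. Leave it alone.

How it is judged:
On the way, in this order (a step that is already met when the one before it is completed fails the run):
1. the deep box stands on the cork mat, released (horizontal distance between deep_c and mat below 0.018 m and z of deep_c in the frame of mat between 0.027 and 0.035 m and angle between the x axis of deep_c and the x axis of mat, either way round below 0.2 rad and angle between deep_c's own z axis and vertical below 0.08 rad and contact force between the fingers and deep below 0.1 N and linear speed of deep below 0.02 m/s), for 0.2 s.
2. the shallow box is seated in the deep box's rim, on the mat, released (horizontal distance between deep_c and mat below 0.018 m and z of deep_c in the frame of mat between 0.027 and 0.035 m and angle between the x axis of deep_c and the x axis of mat, either way round below 0.2 rad and angle between each of deep_c, shallow_c's own z axis and vertical below 0.08 rad and horizontal distance between shallow_c and deep_c below 0.009 m and z of shallow_c in the frame of deep_c between 0.034 and 0.04 m and angle between the x axis of shallow_c and the x axis of deep_c, either way round below 0.15 rad and contact force between the fingers and shallow below 0.1 N and linear speed of shallow below 0.02 m/s), for 0.2 s.
3. the lid is seated in the shallow box's rim, released (horizontal distance between deep_c and mat below 0.018 m and z of deep_c in the frame of mat between 0.027 and 0.035 m and angle between the x axis of deep_c and the x axis of mat, either way round below 0.2 rad and angle between each of deep_c, shallow_c, lid_c's own z axis and vertical below 0.08 rad and horizontal distance between shallow_c and deep_c below 0.009 m and z of shallow_c in the frame of deep_c between 0.034 and 0.04 m and angle between the x axis of shallow_c and the x axis of deep_c, either way round below 0.15 rad and horizontal distance between lid_c and shallow_c below 0.009 m and z of lid_c in the frame of shallow_c between 0.022 and 0.028 m and angle between the x axis of lid_c and the x axis of shallow_c, either way round below 0.15 rad and contact force between the fingers and lid below 0.1 N and linear speed of lid below 0.02 m/s), for 0.2 s.
At the end, for the whole second after the job is handed in: Stacked on the mat: deep box within 18 mm and 0.2 rad of centred; shallow box and lid seated in the rims below (9 mm, 0.15 rad); case flat between the lugs (15 mm, 0.15 rad). Heights within 3 mm of seated (deep box 4), level within 0.08 rad, all released and at rest (all of step 3 and horizontal distance between case_c and lid_c below 0.015 m and z of case_c in the frame of lid_c between 0.013 and 0.019 m and angle between the x axis of case_c and the x axis of lid_c, either way round below 0.15 rad and angle between case_c's own z axis and vertical below 0.08 rad and contact force between the fingers and deep below 0.1 N and linear speed of each of deep, shallow, case below 0.02 m/s and contact force between the fingers and shallow below 0.1 N and contact force between the fingers and case below 0.1 N); the robot touches nothing.
It fails at once if the mug is pushed more than 30 mm or tipped (distance of mug from where it was at the start of the episode above 0.03 m or angle between mug's own z axis and vertical above 0.4 rad).
It fails at once if the jar is pushed more than 30 mm or tipped (distance of jar from where it was at the start of the episode above 0.03 m or angle between jar's own z axis and vertical above 0.4 rad).
It fails at once if the bowl is pushed more than 30 mm or tipped (distance of bowl from where it was at the start of the episode above 0.03 m or angle between bowl's own z axis and vertical above 0.4 rad).
It also fails if it takes over 134 s, if anything falls off the work surface, if the arm or the gripper's body presses on something with over 40 N, if the wrist force passes 120 N, or if a joint passes its speed limit or range.

## Working session

There is one attempt and no reset: what is moved stays moved. The work goes in short steps, Python scripts to look and compute and a shell command to move; the robot and the scene stay as the last step left them, time stands still between calls to the robot, and variables do not carry over. Pictures are saved under pics/ and viewed, and the job is handed in when it is done.

```bash
ls; mkdir -p pics; cat > h.py <<'E'
import numpy as np, cv2, pickle
from station import manip, snapshot
from scipy.spatial.transform import Rotation as R
def cam(s, T=None):
    f=210/np.tan(np.radians(s["vertical_fov"])/2)
    K=np.array([[f,0,s["cx"]],[0,f,s["cy"]],[0,0,1]])
    return K,np.array(s["distortion"],float)
def pose(s,st=None):
    # camera->world
    if "extrinsics" in s: return np.linalg.inv(np.array(s["extrinsics"]))
    T=np.eye(4);T[:3,:3]=R.from_quat(st["tool_rot"]).as_matrix();T[:3,3]=st["tcp_pos"]
    return T@np.array(s["T_tool_cam"])
def rays(s,uv,st=None):
    K,d=cam(s); uv=np.asarray(uv,float).reshape(-1,1,2)
    n=cv2.undistortPoints(uv,K,d).reshape(-1,2)
    v=np.c_[n[:,0],-n[:,1],-np.ones(len(n))]
    M=pose(s,st); return M[:3,3], v@M[:3,:3].T
def onplane(s,uv,z,st=None):
    o,d=rays(s,uv,st); return o+d*((z-o[2])/d[:,2])[:,None]
def cloud(s,st=None):
    h,w=s["range_z"].shape
    u,v=np.meshgrid(np.arange(w),np.arange(h))
    o,d=rays(s,np.stack([u.ravel(),v.ravel()],1).astype(float),st)
    P=o+d*s["range_z"].ravel()[:,None]
    P[s["range_z"].ravel()==0]=np.nan
    return P.reshape(h,w,3)
def snap(name,tag):
    st=manip.sense(); s=snapshot(name)
    cv2.imwrite(f"pics/{tag}.png",s["image"]); pickle.dump((s,st),open(f"pics/{tag}.pkl","wb")); return s,st
def load(tag): return pickle.load(open(f"pics/{tag}.pkl","rb"))
E
python3 - <<'E'
from h import *
for n in("scene","side","wrist"):
    s,st=snap(n,n+"0"); print(n,s["vertical_fov"],s["distortion"],s["cx"],s["cy"]); print(np.round(pose(s,st),3))
print(st, manip.hold_point_z)
E
```

```text
pics
scene 57.05202398586986 [-0.04842416  0.          0.          0.          0.        ] 284.4690107272396 215.43589574191466
[[ 0.711 -0.6    0.366  0.997]
 [ 0.703  0.608 -0.37  -0.366]
 [-0.     0.521  0.854  0.928]
 [ 0.     0.     0.     1.   ]]
side 56.06832359749694 [0.02148387 0.         0.         0.         0.        ] 281.9249129602574 207.40888175122538
[[-0.985  0.087 -0.148  0.451]
 [-0.17  -0.605  0.778  0.863]
 [-0.022  0.791  0.611  0.735]
 [ 0.     0.     0.     1.   ]]
wrist 60.45825021005967 [-0.06698588  0.          0.          0.          0.        ] 281.72092302185257 212.2428858574701
[[ 0.326  0.897  0.297  0.278]
 [-0.945  0.31   0.101 -0.564]
 [-0.002 -0.314  0.949  0.373]
 [ 0.     0.     0.     1.   ]]
{'t': 0.1, 'q': array([-1.41850472e+00,  5.28392925e-01,  1.43375322e+00, -3.76786520e-05,
        1.18142157e+00, -1.78516815e-01]), 'qd': array([-3.49631871e-05, -3.06653582e-04, -2.17377891e-03, -6.23073024e-04,
        9.76397862e-04, -1.70917096e-03]), 'tau': array([-1.62967635e-04, -4.43306530e+01, -1.78586859e+01, -1.31200932e-04,
        3.88745946e-03, -1.28420103e-05]), 'tcp_pos': array([ 0.20291412, -0.59046677,  0.23042603]), 'tool_rot': array([-0.69745177, -0.1171292 ,  0.69745809, -0.11573242]), 'force': array([-0.01664857,  0.6651829 , -0.37607575]), 'ft_torque': array([-0.04333524, -0.03768606,  0.02850228]), 'finger_gap': 1.0032202374277635} 0.0187
```

View pics/scene0.png

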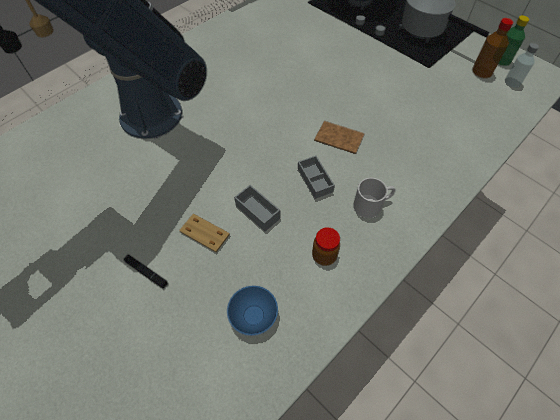

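View pics/side0.png

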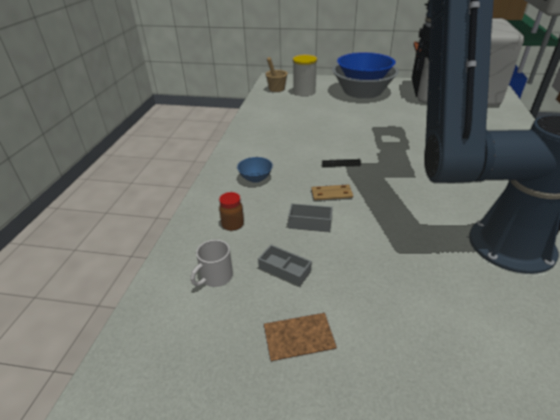

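View pics/wrist0.png

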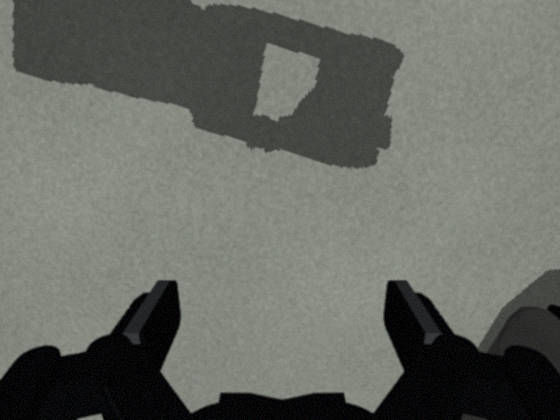

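Scene view: case (145,271), lid (205,232), deep box (257,208), shallow divided box (316,177), mat (340,137), mug (371,199), jar (326,246), bowl (253,313). Now I'll measure them.

```bash
cat > meas.py <<'E'
from h import *
import sys
def meas(tag,zmin=0.004,band=0.006,box=(0.2,0.95,-0.8,0.6)):
    s,st=load(tag); P=cloud(s,st)
    z=P[...,2]; m=(z>zmin)&(z<0.13)&(P[...,0]>box[0])&(P[...,0]<box[1])&(P[...,1]>box[2])&(P[...,1]<box[3])
    m=m.astype(np.uint8); n,l,stt,c=cv2.connectedComponentsWithStats(m)
    for i in range(1,n):
        if stt[i,4]<80: continue
        q=P[l==i]; zt=np.percentile(q[:,2],97); t=q[q[:,2]>zt-band]
        r=cv2.minAreaRect((t[:,:2]*1000).astype(np.float32))
        print(tag,"px",c[i].round(),"n",stt[i,4],"ztop %.3f"%zt,"ctr",np.round(r[0],1),"size",np.round(r[1],1),"ang",round(r[2],1))
if __name__=="__main__":
    for t in sys.argv[1:]: meas(t)
E
python3 meas.py scene0 side0
```

```text
scene0 px [339. 136.] n 960 ztop 0.012 ctr [517.7 368.3] size [140.8  95.1] ang 20.0
scene0 px [316. 177.] n 953 ztop 0.042 ctr [579.8 184. ] size [ 61.7 121.7] ang 68.4
scene0 px [371. 197.] n 1121 ztop 0.086 ctr [745.3 223.4] size [78.3 79.7] ang 23.2
scene0 px [257. 207.] n 993 ztop 0.048 ctr [537.2  -9.4] size [121.5  61.9] ang 0.5
scene0 px [204. 232.] n 1004 ztop 0.022 ctr [ 487.  -160.9] size [125.   63.5] ang 14.2
scene0 px [326. 246.] n 860 ztop 0.098 ctr [759.6  23.4] size [56.3 56.9] ang 41.4
scene0 px [145. 271.] n 417 ztop 0.024 ctr [ 468.2 -339.4] size [137.   20.2] ang 13.0
scene0 px [252. 310.] n 1879 ztop 0.051 ctr [ 746.2 -220.5] size [117.1 116. ] ang 45.2
side0 px [254. 168.] n 687 ztop 0.050 ctr [ 745.3 -219.9] size [119.8 117.4] ang 68.2
side0 px [341. 162.] n 274 ztop 0.023 ctr [ 465.  -337.7] size [138.2  24.8] ang 12.0
side0 px [331. 192.] n 544 ztop 0.021 ctr [ 485.7 -156.9] size [122.1  65.4] ang 13.9
side0 px [230. 211.] n 817 ztop 0.096 ctr [757.4  26. ] size [55.3 58.1] ang 16.4
side0 px [310. 217.] n 1034 ztop 0.046 ctr [536.7  -8.7] size [ 65.2 120.3] ang 89.7
side0 px [213. 263.] n 1487 ztop 0.085 ctr [743.5 224.2] size [79.1 78.7] ang 7.2
side0 px [284. 265.] n 1346 ztop 0.041 ctr [578.2 184.6] size [ 63.7 121.8] ang 67.8
side0 px [299. 336.] n 2488 ztop 0.010 ctr [515.9 367.3] size [142.3  92.4] ang 20.5
```

```bash
cat > go.py <<'E'
# usage: go.py x y z longaxis_deg  (mm) -> yaw needed, then shift in tool axes after that yaw
from h import *
import sys
x,y,z,a=map(float,sys.argv[1:5]); st=manip.sense()
M=R.from_quat(st["tool_rot"]).as_matrix()
j=np.degrees(np.arctan2(M[1,1],M[0,1]))
d=((a+90-j)+90)%180-90   # world z turn
opts=[]
for dd in (d,d-180 if d>0 else d+180):
    w=np.radians(dd)*np.sign(M[2,0])   # about tool x
    M2=M@R.from_rotvec([w,0,0]).as_matrix()
    sh=M2.T@(np.array([x,y,z])/1000-st["tcp_pos"])
    print("yaw %.3f -> shift"%w,np.round(sh,4), "| no-yaw shift",np.round(M.T@(np.array([x,y,z])/1000-st["tcp_pos"]),4))
print("t %.2f tcp"%st["t"],np.round(st["tcp_pos"],4),"jaw deg %.2f tilt x"%j,np.round(M[:,0],3),"q",np.round(st["q"],2),"F",np.round(st["force"],1),"gap %.3f"%st["finger_gap"])
E
python3 go.py 537 -9 150 0.2
```

```text
yaw 0.327 -> shift [ 0.0814 -0.5802 -0.3361] | no-yaw shift [ 0.0814 -0.4414 -0.5048]
yaw -2.814 -> shift [0.0814 0.5802 0.3361] | no-yaw shift [ 0.0814 -0.4414 -0.5048]
t 0.15 tcp [ 0.2029 -0.5905  0.2305] jaw deg -71.05 tilt x [-0.     0.002 -1.   ] q [-1.42  0.53  1.43 -0.    1.18 -0.18] F [-0.6  0.5  0.3] gap 1.000
```

```bash
python3 -m crank '[[0.0854,0,0,0,0.109],[0.0854,0,0,0,0.109],[0.0854,0,0,0,0.109],[0.0854,0,-0.04,-0.023,0],[0.0854,0,-0.04,-0.023,0]]'
python3 -m crank '[[0.0854,0,-0.04,-0.023,0],[0.0854,0,-0.04,-0.023,0],[0.0854,0,-0.04,-0.023,0],[0.0854,0,-0.04,-0.023,0],[0.0854,0,-0.04,-0.023,0]]'
python3 -m crank '[[0.0854,0,-0.04,-0.023,0],[0.0854,0,-0.04,-0.023,0],[0.0854,0,-0.04,-0.023,0],[0.0854,0,-0.04,-0.023,0],[0.0854,0,-0.04,-0.023,0]]'
python3 go.py 537 -9 150 0.2
```

```text
t: 0.65
tcp_pos: [0.2485, -0.5107, 0.2307]
tool_rot: [0.707, 0.001, -0.707, 0.0]
force: [0.2, -0.9, -0.1]
finger_gap: 1.001
t: 1.15
tcp_pos: [0.3635, -0.3087, 0.2312]
tool_rot: [0.707, 0.001, -0.707, 0.001]
force: [0.0, 0.6, 0.1]
finger_gap: 0.996
t: 1.65
tcp_pos: [0.4778, -0.1082, 0.2313]
tool_rot: [-0.707, -0.001, 0.707, -0.001]
force: [1.4, -0.9, 0.5]
finger_gap: 0.999
yaw 0.000 -> shift [ 0.0813 -0.099  -0.0596] | no-yaw shift [ 0.0813 -0.099  -0.0596]
yaw -3.141 -> shift [0.0813 0.099  0.0596] | no-yaw shift [ 0.0813 -0.099  -0.0596]
t 1.65 tcp [ 0.4778 -0.1082  0.2313] jaw deg -89.79 tilt x [-0. -0. -1.] q [-0.45  0.35  1.76 -0.    1.03  1.12] F [ 1.4 -0.9  0.5] gap 0.999
```

```bash
python3 -m crank '[[0.0854,0,-0.032,-0.02,0],[0.0854,0,-0.032,-0.02,0],[0.0854,0,-0.032,-0.02,0],[0.0854,0.04,0,0,0],[0.0854,0,0,0,0]]'
python3 - <<'E'
from h import *
snap("wrist","wrist1")
E
python3 go.py 537 -9 150 0.2; python3 -c "
from meas import *
meas('wrist1',0.01,0.006)"
```

```text
t: 2.15
tcp_pos: [0.5336, -0.0119, 0.1875]
tool_rot: [-0.704, -0.003, 0.711, -0.001]
force: [-0.5, 0.2, -1.2]
finger_gap: 0.997
yaw 0.001 -> shift [ 0.0393 -0.0038 -0.0027] | no-yaw shift [ 0.0393 -0.0038 -0.0027]
yaw -3.140 -> shift [0.0393 0.0038 0.0027] | no-yaw shift [ 0.0393 -0.0038 -0.0027]
t 2.20 tcp [ 0.5346 -0.0129  0.1893] jaw deg -89.72 tilt x [-0.007  0.001 -1.   ] q [-0.23  0.47  1.7  -0.    0.98  1.33] F [0.1 0.2 0.7] gap 1.002
wrist1 px [ 52. 135.] n 9680 ztop 0.041 ctr [576.9 183.9] size [ 61.7 121.3] ang 68.5
wrist1 px [279. 194.] n 4026 ztop 0.047 ctr [534.8  -9.5] size [121.   60.3] ang 0.3
wrist1 px [436. 230.] n 7996 ztop 0.022 ctr [ 485.1 -159.9] size [122.9  63.7] ang 14.5
```

View pics/wrist1.png

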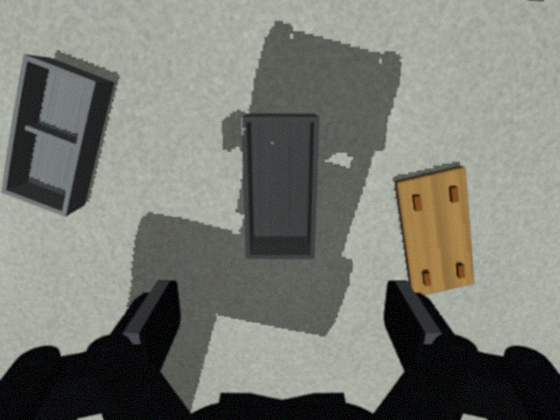

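Wrist view: deep box centred at (280,187) ahead of the fingers, shallow left (60,135), lid right (436,230). Agrees with the fixed cameras within 2 mm. Check the fingertip depth too, and then descend.

```bash
python3 - <<'E'
from h import *
s,st=load("wrist1"); P=cloud(s,st); M=R.from_quat(st["tool_rot"]).as_matrix()
T=(P-st["tcp_pos"])@M
for v in (284,290,300,320):
    print(v,[np.round(T[v,u]*1000) for u in (155,165,175,390,398,405)])
E
python3 -m crank '[[0.0854,0.03,-0.003,-0.002,0],[0.0854,0.04,0,0,0],[0.0854,0.04,0,0,0],[0.0854,0.02,0,0,0],[0.0854,0.0,0,0,0]]'
python3 go.py 536 -9 12 0.2
```

```text
284 [array([-21., -49., -10.]), array([-20., -46., -10.]), array([-15., -43.,  -7.]), array([-16.,  43.,  -8.]), array([-21.,  44., -10.]), array([-20.,  47., -10.])]
290 [array([-24., -48.,  -9.]), array([-25., -44., -10.]), array([-17., -43.,  -5.]), array([-18.,  42.,  -6.]), array([-25.,  43., -10.]), array([-25.,  46., -10.])]
300 [array([nan, nan, nan]), array([-29., -43.,  -8.]), array([-18., -43.,  -1.]), array([-21.,  42.,  -3.]), array([-28.,  42.,  -8.]), array([-32.,  44., -10.])]
320 [array([-40., -43.,  -7.]), array([-31., -43.,  -1.]), array([-22., -43.,   6.]), array([-22.,  43.,   5.]), array([-31.,  42.,  -1.]), array([-37.,  42.,  -5.])]
t: 2.7
tcp_pos: [0.5372, -0.0116, 0.0599]
tool_rot: [-0.705, -0.001, 0.709, -0.0]
force: [-1.2, -0.5, -0.2]
finger_gap: 0.995
yaw -0.002 -> shift [ 0.0479 -0.0025  0.001 ] | no-yaw shift [ 0.0479 -0.0025  0.001 ]
yaw 3.140 -> shift [ 0.0479  0.0025 -0.001 ] | no-yaw shift [ 0.0479 -0.0025  0.001 ]
t 2.70 tcp [ 0.5372 -0.0116  0.0599] jaw deg -89.89 tilt x [-0.005  0.001 -1.   ] q [-0.23  0.68  1.78 -0.    0.69  1.34] F [-1.2 -0.5 -0.2] gap 0.995
```

```bash
python3 -m crank '[[0.0854,0.02,-0.002,0.001,0],[0.0854,0.02,0,0,0],[0.0854,0.008,0,0,0],[0.0854,0.0,0,0,0],[0.0854,0.0,0,0,0]]'
python3 go.py 536 -9 12 0.2
```

```text
t: 3.2
tcp_pos: [0.5388, -0.0093, 0.0147]
tool_rot: [0.708, 0.001, -0.706, 0.001]
force: [0.4, -0.0, 0.2]
finger_gap: 0.998
yaw -0.000 -> shift [ 0.0027 -0.0003  0.0028] | no-yaw shift [ 0.0027 -0.0003  0.0028]
yaw 3.141 -> shift [ 0.0027  0.0003 -0.0028] | no-yaw shift [ 0.0027 -0.0003  0.0028]
t 3.20 tcp [ 0.5388 -0.0093  0.0147] jaw deg -89.81 tilt x [ 0.002 -0.001 -1.   ] q [-0.22  0.76  1.8  -0.    0.58  1.34] F [ 0.4 -0.   0.2] gap 0.998
```

Close gently, then lift.

```bash
python3 -m crank '[[0.0854,0.002,0,0.003,0],[0.05,0,0,0,0],[0.05,0,0,0,0],[0.05,0,0,0,0],[0.05,0,0,0,0]]' 30
python3 -m crank '[[0.05,0,0,0,0],[0.05,0,0,0,0],[0.05,-0.02,0,0,0],[0.05,-0.04,0,0,0],[0.05,-0.04,0,0,0]]' 40
python3 -m crank '[[0.05,-0.03,0,0,0],[0.05,0,0,0,0],[0.05,0,0,0,0]]'
python3 -c "
from h import *
snap('wrist','wrist2')"
python3 go.py 516.8 367.8 140 20.3
```

```text
t: 3.7
tcp_pos: [0.535, -0.0089, 0.012]
tool_rot: [0.707, 0.001, -0.707, 0.001]
force: [-1.3, -0.5, 6.0]
finger_gap: 0.698
t: 4.2
tcp_pos: [0.5337, -0.0085, 0.1112]
tool_rot: [-0.706, -0.002, 0.708, -0.001]
force: [1.5, -0.7, -1.3]
finger_gap: 0.693
t: 4.5
tcp_pos: [0.5346, -0.0087, 0.1414]
tool_rot: [0.707, 0.001, -0.707, 0.001]
force: [0.3, 0.7, -2.1]
finger_gap: 0.695
yaw -0.350 -> shift [ 0.0006 -0.3589 -0.1146] | no-yaw shift [ 0.0006 -0.3764  0.0155]
yaw 2.791 -> shift [0.0006 0.3589 0.1146] | no-yaw shift [ 0.0006 -0.3764  0.0155]
t 4.55 tcp [ 0.5338 -0.0086  0.1404] jaw deg -89.78 tilt x [-0.002  0.001 -1.   ] q [-0.23  0.54  1.75  0.    0.86  1.34] F [-0.6  0.3 -2.3] gap 0.694
```

View pics/wrist2.png

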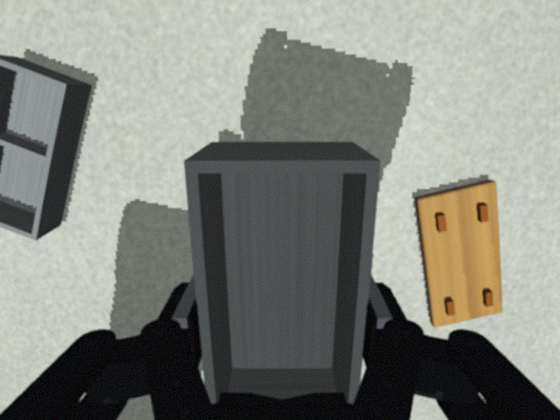

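Box held squarely (rim corners at (190,160)–(378,160)). Check its level and offset, then move.

```bash
cat > held.py <<'E'
from h import *
import sys
def held(tag,lo,hi,half=0.036):
    s,st=load(tag); P=cloud(s,st); M=R.from_quat(st["tool_rot"]).as_matrix()
    T=(P-st["tcp_pos"])@M
    m=(T[...,0]>lo)&(T[...,0]<hi)&(abs(T[...,1])<half)&(abs(T[...,2])<0.09)
    m[330:]=False
    q=T[m]; q=q[q[:,0]<np.percentile(q[:,0],5)+0.012]
    A=np.c_[q[:,1:],np.ones(len(q))]; k=np.ones(len(q),bool)
    for _ in range(6):
        c=np.linalg.lstsq(A[k],q[k,0],rcond=None)[0]; r=q[:,0]-A@c; k=abs(r)<max(0.0015,np.percentile(abs(r),60))
    print("top plane x=%.4f slopes y %.3f z %.3f"%(c[2],c[0],c[1]),"extent y",np.round([q[k,1].min(),q[k,1].max()],4),"z",np.round([q[k,2].min(),q[k,2].max()],4))
if __name__=="__main__": held(sys.argv[1],float(sys.argv[2]),float(sys.argv[3]))
E
python3 held.py wrist2 -0.05 0.01
python3 -m crank '[[0.05,0,0,0,-0.117],[0.05,0,0,0,-0.117],[0.05,0,0,0,-0.116],[0.05,0,-0.035,-0.0115,0],[0.05,0,-0.035,-0.0115,0]]'
python3 -m crank '[[0.05,0,-0.035,-0.0115,0],[0.05,0,-0.035,-0.0115,0],[0.05,0,-0.035,-0.0115,0],[0.05,0,-0.035,-0.0115,0],[0.05,0,-0.035,-0.0115,0]]'
python3 -m crank '[[0.05,0,-0.035,-0.0115,0],[0.05,0,-0.035,-0.0115,0],[0.05,0,-0.035,-0.011,0],[0.05,0,0,0,0],[0.05,0,0,0,0]]'
python3 go.py 516.8 367.8 25 20.3
```

```text
top plane x=-0.0338 slopes y 0.000 z -0.001 extent y [-0.036   0.0359] z [-0.0606  0.0015]
t: 5.05
tcp_pos: [0.5309, 0.0648, 0.1389]
tool_rot: [-0.695, -0.124, 0.698, -0.123]
force: [0.1, -0.3, -2.5]
finger_gap: 0.695
t: 5.55
tcp_pos: [0.5236, 0.25, 0.1387]
tool_rot: [-0.694, -0.124, 0.698, -0.125]
force: [1.4, -0.1, -3.1]
finger_gap: 0.694
t: 6.05
tcp_pos: [0.5191, 0.3592, 0.1386]
tool_rot: [-0.694, -0.125, 0.698, -0.126]
force: [-0.2, -0.1, -2.9]
finger_gap: 0.689
yaw 0.002 -> shift [ 0.1136 -0.0089 -0.0013] | no-yaw shift [ 0.1136 -0.0089 -0.0014]
yaw -3.140 -> shift [0.1136 0.0089 0.0013] | no-yaw shift [ 0.1136 -0.0089 -0.0014]
t 6.05 tcp [0.5191 0.3592 0.1386] jaw deg -69.61 tilt x [-0.004 -0.002 -1.   ] q [ 0.43  0.65  1.49 -0.    1.01  1.64] F [-0.2 -0.1 -2.9] gap 0.689
```

```bash

python3 -m crank '[[0.05,0.04,-0.009,-0.001,0],[0.05,0.04,0,0,0],[0.05,0.02,0,0,0],[0.05,0,0,0,0],[0.05,0,0,0,0]]'
python3 go.py 516.8 367.8 20 20.3
```

```text
t: 6.55
tcp_pos: [0.5187, 0.3666, 0.0406]
tool_rot: [-0.695, -0.124, 0.697, -0.124]
force: [0.5, 0.2, -2.2]
finger_gap: 0.696
yaw -0.002 -> shift [ 0.0206 -0.0018  0.0013] | no-yaw shift [ 0.0206 -0.0017  0.0014]
yaw 3.140 -> shift [ 0.0206  0.0018 -0.0013] | no-yaw shift [ 0.0206 -0.0017  0.0014]
t 6.55 tcp [0.5187 0.3666 0.0406] jaw deg -69.81 tilt x [-0.002 -0.001 -1.   ] q [ 0.44  0.79  1.53 -0.    0.82  1.66] F [ 0.5  0.2 -2.2] gap 0.696
```

```bash

python3 -m crank '[[0.05,0.01,-0.002,0.001,0],[0.05,0.006,0,0,0],[0.05,0.003,0,0,0],[0.05,0,0,0,0],[0.05,0,0,0,0]]'
python3 go.py 516.8 367.8 20 20.3
```

```text
t: 7.05
tcp_pos: [0.5173, 0.3696, 0.0226]
tool_rot: [0.696, 0.125, -0.696, 0.124]
force: [0.3, 0.1, -1.2]
finger_gap: 0.696
yaw -0.000 -> shift [0.0026 0.0016 0.0011] | no-yaw shift [0.0026 0.0016 0.0011]
yaw 3.141 -> shift [ 0.0026 -0.0016 -0.0011] | no-yaw shift [0.0026 0.0016 0.0011]
t 7.05 tcp [0.5173 0.3696 0.0226] jaw deg -69.72 tilt x [ 0.  0. -1.] q [0.44 0.82 1.54 0.   0.79 1.66] F [ 0.3  0.1 -1.2] gap 0.696
```

```bash

python3 -m crank '[[0.05,0.001,0.001,0.001,0],[0.05,0.001,0,0,0],[0.05,0.001,0,0,0],[0.05,0,0,0,0]]'
python3 go.py 516.8 367.8 20 20.3
```

```text
t: 7.45
tcp_pos: [0.5166, 0.3682, 0.02]
tool_rot: [0.696, 0.124, -0.696, 0.124]
force: [-1.2, -1.4, 2.1]
finger_gap: 0.697
yaw -0.001 -> shift [ 0.      0.0004 -0.0001] | no-yaw shift [ 0.      0.0004 -0.0001]
yaw 3.141 -> shift [ 0.     -0.0004  0.0001] | no-yaw shift [ 0.      0.0004 -0.0001]
t 7.45 tcp [0.5166 0.3682 0.02  ] jaw deg -69.73 tilt x [ 0.  0. -1.] q [ 0.44  0.82  1.54 -0.    0.78  1.66] F [-1.2 -1.4  2.1] gap 0.697
```

Contact made; open and lift, then look.

```bash

python3 -m crank '[[0.0854,0,0,0,0],[0.0854,0,0,0,0],[0.0854,0,0,0,0],[0.0854,0,0,0,0],[0.0854,-0.02,0,0,0]]'
python3 -m crank '[[0.0854,-0.05,0,0,0],[0.0854,-0.05,0,0,0],[0.0854,-0.02,0,0,0],[0.0854,0,0,0,0],[0.0854,0,0,0,0]]'
python3 -c "
from h import *
snap('wrist','w3');snap('scene','s3');snap('side','d3')
from meas import *
for t in('w3','s3','d3'): meas(t,0.02,0.005,(0.4,0.7,0.1,0.5))"
python3 go.py 578.5 184.3 150 -21.9
```

```text
t: 7.95
tcp_pos: [0.5146, 0.3672, 0.037]
tool_rot: [-0.694, -0.124, 0.698, -0.125]
force: [-0.5, -0.6, 0.4]
finger_gap: 1.002
t: 8.45
tcp_pos: [0.5162, 0.3681, 0.1592]
tool_rot: [-0.696, -0.124, 0.696, -0.124]
force: [0.7, 0.4, -0.1]
finger_gap: 1.004
w3 px [282. 209.] n 5316 ztop 0.055 ctr [516.3 369. ] size [121.3  60.4] ang 20.3
w3 px [509. 211.] n 5394 ztop 0.041 ctr [575.4 185.1] size [ 62.2 116. ] ang 68.3
s3 px [341. 129.] n 728 ztop 0.057 ctr [519.  369.7] size [120.   65.4] ang 20.5
s3 px [316. 175.] n 473 ztop 0.042 ctr [579.5 184.1] size [ 61.8 122.9] ang 68.6
d3 px [276. 262.] n 495 ztop 0.041 ctr [587.2 181.3] size [ 63.2 104.3] ang 68.0
d3 px [299. 327.] n 1452 ztop 0.055 ctr [517.  368.6] size [122.4  63.2] ang 19.7
yaw 0.736 -> shift [ 0.0072  0.1464 -0.1271] | no-yaw shift [0.0072 0.1938 0.0041]
yaw -2.406 -> shift [ 0.0072 -0.1464  0.1271] | no-yaw shift [0.0072 0.1938 0.0041]
t 8.60 tcp [0.5152 0.3675 0.1571] jaw deg -69.73 tilt x [-0.004 -0.002 -1.   ] q [0.44 0.63 1.48 0.   1.04 1.66] F [ 0.3 -0.4 -1.3] gap 1.001
```

View pics/w3.png

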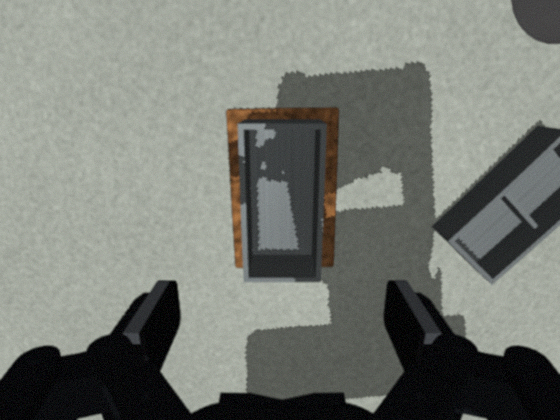

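Deep box stands on the mat (rim (240,122)–(325,280), cork visible all around), centred within ~2 mm. Next, the shallow box.

```bash

python3 -m crank '[[0.0854,0,0,0,0.147],[0.0854,0,0,0,0.147],[0.0854,0,0,0,0.147],[0.0854,0,0,0,0.147],[0.0854,0,0,0,0.147]]'
python3 -m crank '[[0.0854,0,0.036,-0.032,0],[0.0854,0,0.036,-0.032,0],[0.0854,0,0.036,-0.032,0],[0.0854,0,0.036,-0.032,0],[0.0854,0,0,0,0]]'
python3 -c "
from h import *
snap('wrist','w4')
from meas import *
meas('w4',0.02,0.005,(0.4,0.7,0.1,0.5))"
python3 go.py 578 184.3 11 -21.9
```

```text
t: 9.1
tcp_pos: [0.5156, 0.3677, 0.1572]
tool_rot: [-0.693, 0.137, 0.695, 0.135]
force: [0.4, -0.2, -0.6]
finger_gap: 1.002
t: 9.6
tcp_pos: [0.5838, 0.1811, 0.1576]
tool_rot: [-0.694, 0.137, 0.694, 0.135]
force: [0.3, -0.1, -0.2]
finger_gap: 1.0
w4 px [281. 211.] n 4351 ztop 0.041 ctr [576.9 184.3] size [ 60.4 121.3] ang 68.4
w4 px [ 82. 316.] n 3330 ztop 0.054 ctr [552.8 381.8] size [44.5 62.8] ang 19.6
w4 px [176. 365.] n 846 ztop 0.054 ctr [479.2 329.7] size [23.7 14.8] ang 18.5
yaw -0.004 -> shift [0.1466 0.0009 0.0038] | no-yaw shift [0.1466 0.0009 0.0038]
yaw 3.137 -> shift [ 0.1466 -0.0009 -0.0038] | no-yaw shift [0.1466 0.0009 0.0038]
t 9.65 tcp [0.5823 0.1838 0.1576] jaw deg -112.15 tilt x [-0.003 -0.    -1.   ] q [ 0.12  0.6   1.54 -0.    1.01  2.08] F [ 0.   0.5 -0.4] gap 1.003
```

```bash

python3 -m crank '[[0.0854,0.04,0.001,0.004,-0.005],[0.0854,0.04,0,0,0],[0.0854,0.03,0,0,0],[0.0854,0.02,0,0,0],[0.0854,0,0,0,0]]'
python3 go.py 577.5 184.3 11 -21.7
```

```text
t: 10.15
tcp_pos: [0.5737, 0.1885, 0.0251]
tool_rot: [-0.692, 0.133, 0.698, 0.131]
force: [0.1, 0.1, -0.2]
finger_gap: 1.005
yaw 0.004 -> shift [ 0.0141  0.0024 -0.0052] | no-yaw shift [ 0.0141  0.0024 -0.0052]
yaw -3.138 -> shift [ 0.0141 -0.0024  0.0052] | no-yaw shift [ 0.0141  0.0024 -0.0052]
t 10.15 tcp [0.5737 0.1885 0.0251] jaw deg -111.47 tilt x [-0.009 -0.001 -1.   ] q [0.13 0.79 1.61 0.   0.75 2.08] F [ 0.1  0.1 -0.2] gap 1.005
```

```bash

python3 -m crank '[[0.0854,0.008,0.001,0,0],[0.0854,0.002,0,0,0],[0.0854,0,0,0,0],[0.0854,0,0,0,0]]'
python3 go.py 577.5 184.3 11 -21.7
```

```text
t: 10.55
tcp_pos: [0.578, 0.1868, 0.0203]
tool_rot: [0.695, -0.132, -0.694, -0.132]
force: [-0.2, -0.1, 0.9]
finger_gap: 1.0
yaw 0.003 -> shift [ 0.0093  0.0025 -0.0004] | no-yaw shift [ 0.0093  0.0025 -0.0004]
yaw -3.139 -> shift [ 0.0093 -0.0025  0.0004] | no-yaw shift [ 0.0093  0.0025 -0.0004]
t 10.55 tcp [0.578  0.1868 0.0203] jaw deg -111.55 tilt x [ 0.002  0.    -1.   ] q [0.13 0.8  1.61 0.   0.73 2.08] F [-0.2 -0.1  0.9] gap 1.000
```

```bash

python3 -m crank '[[0.0854,0.009,0.002,0,0],[0.0854,0,0,0,0],[0.0854,0,0,0,0]]'
python3 go.py 577.5 184.3 11 -21.7
```

```text
t: 10.85
tcp_pos: [0.5763, 0.1845, 0.0101]
tool_rot: [-0.694, 0.132, 0.695, 0.132]
force: [0.7, -0.7, -0.3]
finger_gap: 1.002
yaw 0.002 -> shift [-0.0009 -0.0003 -0.0012] | no-yaw shift [-0.0009 -0.0003 -0.0012]
yaw -3.139 -> shift [-0.0009  0.0003  0.0012] | no-yaw shift [-0.0009 -0.0003 -0.0012]
t 10.85 tcp [0.5763 0.1845 0.0101] jaw deg -111.57 tilt x [-0.001 -0.    -1.   ] q [0.13 0.81 1.62 0.   0.71 2.07] F [ 0.7 -0.7 -0.3] gap 1.002
```

```bash

python3 -m crank '[[0.05,0,0,-0.001,0],[0.05,0,0,0,0],[0.05,0,0,0,0],[0.05,0,0,0,0],[0.05,0,0,0,0]]' 30
python3 -c "from h import *; print(manip.sense()['tcp_pos'])"
python3 -m crank '[[0.05,0,0,0,0],[0.05,-0.02,0,0,0],[0.05,-0.04,0,0,0],[0.05,-0.05,0,0,0],[0.05,-0.05,0,0,0]]' 40
python3 -m crank '[[0.05,-0.0,0,0,0],[0.05,0,0,0,0],[0.05,0,0,0,0]]'
python3 -c "
from h import *
snap('wrist','w5')"
python3 held.py w5 -0.05 0.01
python3 go.py 517 368.8 170 20.2
```

```text
t: 11.35
tcp_pos: [0.578, 0.1843, 0.0106]
tool_rot: [0.695, -0.132, -0.694, -0.132]
force: [0.7, -0.9, 2.6]
finger_gap: 0.697
[0.57797419 0.18432286 0.01059644]
t: 11.85
tcp_pos: [0.5761, 0.1842, 0.1706]
tool_rot: [-0.693, 0.133, 0.696, 0.132]
force: [0.9, -0.2, -1.1]
finger_gap: 0.697
t: 12.15
tcp_pos: [0.5756, 0.1841, 0.1684]
tool_rot: [-0.693, 0.133, 0.696, 0.132]
force: [0.2, -0.8, -1.6]
finger_gap: 0.692
top plane x=-0.0292 slopes y -0.000 z -0.002 extent y [-0.036   0.0359] z [-0.0598  0.0047]
yaw -0.729 -> shift [-0.0019 -0.1936 -0.0088] | no-yaw shift [-0.0019 -0.1503  0.1223]
yaw 2.413 -> shift [-0.0019  0.1936  0.0088] | no-yaw shift [-0.0019 -0.1503  0.1223]
t 12.20 tcp [0.5755 0.1841 0.1679] jaw deg -111.55 tilt x [-0.005 -0.001 -1.   ] q [0.12 0.58 1.54 0.   1.03 2.07] F [-0.9  0.8 -2.6] gap 0.692
```

View pics/w5.png

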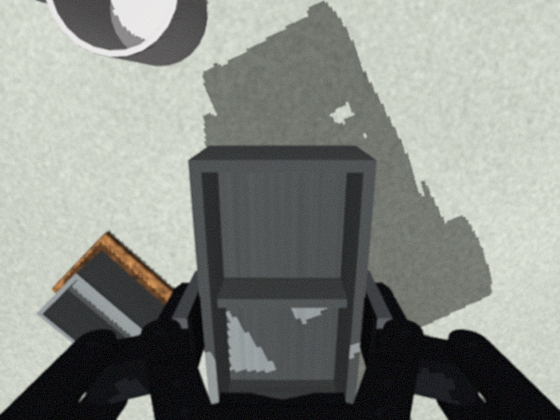

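Shallow box held level and centred (cross wall at (283,292)); mug top-left untouched. Carry to above the mat.

```bash

python3 -m crank '[[0.05,0,0,0,-0.146],[0.05,0,0,0,-0.146],[0.05,0,0,0,-0.146],[0.05,0,0,0,-0.146],[0.05,0,0,0,-0.146]]'
python3 -m crank '[[0.05,0,-0.038,-0.002,0],[0.05,0,-0.038,-0.002,0],[0.05,0,-0.038,-0.002,0],[0.05,0,-0.038,-0.002,0],[0.05,0,-0.038,-0.001,0]]'
python3 -m crank '[[0.05,0.02,0,0,0],[0.05,0.02,0,0,0],[0.05,0,0,0,0],[0.05,0,0,0,0]]'
python3 go.py 517 368.8 70 20.2
```

```text
t: 12.7
tcp_pos: [0.576, 0.1841, 0.1676]
tool_rot: [-0.694, -0.127, 0.698, -0.126]
force: [-0.2, -0.2, -1.0]
finger_gap: 0.695
t: 13.2
tcp_pos: [0.5184, 0.3664, 0.1675]
tool_rot: [-0.694, -0.124, 0.698, -0.125]
force: [0.5, -0.0, -0.9]
finger_gap: 0.691
t: 13.6
tcp_pos: [0.5191, 0.3651, 0.1284]
tool_rot: [-0.695, -0.124, 0.698, -0.125]
force: [0.8, 0.7, -1.8]
finger_gap: 0.695
yaw 0.001 -> shift [ 0.0584 -0.0042  0.0004] | no-yaw shift [ 0.0584 -0.0042  0.0004]
yaw -3.140 -> shift [ 0.0584  0.0042 -0.0004] | no-yaw shift [ 0.0584 -0.0042  0.0004]
t 13.60 tcp [0.5191 0.3651 0.1284] jaw deg -69.74 tilt x [-0.004 -0.002 -1.   ] q [0.44 0.67 1.49 0.   0.99 1.65] F [ 0.8  0.7 -1.8] gap 0.695
```

```bash

python3 -m crank '[[0.05,0.02,-0.004,0,0],[0.05,0.02,0,0,0],[0.05,0.014,0,0,0],[0.05,0,0,0,0],[0.05,0,0,0,0]]'
python3 go.py 517 368.8 70 20.2
```

```text
t: 14.1
tcp_pos: [0.5193, 0.3693, 0.0766]
tool_rot: [0.696, 0.124, -0.696, 0.124]
force: [0.9, -0.5, -1.8]
finger_gap: 0.697
yaw 0.001 -> shift [ 0.0066 -0.0003  0.0023] | no-yaw shift [ 0.0066 -0.0003  0.0023]
yaw -3.141 -> shift [ 0.0066  0.0003 -0.0023] | no-yaw shift [ 0.0066 -0.0003  0.0023]
t 14.10 tcp [0.5193 0.3693 0.0766] jaw deg -69.75 tilt x [ 0.  0. -1.] q [0.44 0.74 1.52 0.   0.89 1.66] F [ 0.9 -0.5 -1.8] gap 0.697
```

```bash

python3 -m crank '[[0.05,0.006,0,0.002,0],[0.05,0.004,0,0,0],[0.05,0,0,0,0],[0.05,0,0,0,0]]'
python3 go.py 517 368.8 59 20.2
python3 -m crank '[[0.05,0.003,0,0,0],[0.05,0.002,0,0,0],[0.05,0,0,0,0],[0.05,0,0,0,0]]'
python3 go.py 517 368.8 59 20.2
```

```text
t: 14.5
tcp_pos: [0.517, 0.3688, 0.0665]
tool_rot: [0.696, 0.124, -0.696, 0.124]
force: [-0.6, 0.3, -1.6]
finger_gap: 0.694
yaw 0.001 -> shift [ 0.0075  0.     -0.    ] | no-yaw shift [ 0.0075  0.     -0.    ]
yaw -3.140 -> shift [ 0.0075 -0.      0.    ] | no-yaw shift [ 0.0075  0.     -0.    ]
t 14.50 tcp [0.517  0.3688 0.0665] jaw deg -69.73 tilt x [ 0.  0. -1.] q [0.44 0.75 1.53 0.   0.86 1.66] F [-0.6  0.3 -1.6] gap 0.694
t: 14.9
tcp_pos: [0.5169, 0.3687, 0.0612]
tool_rot: [-0.696, -0.124, 0.696, -0.124]
force: [-1.0, 0.2, -1.9]
finger_gap: 0.699
yaw 0.001 -> shift [ 0.0022 -0.     -0.0002] | no-yaw shift [ 0.0022 -0.     -0.0002]
yaw -3.140 -> shift [0.0022 0.     0.0002] | no-yaw shift [ 0.0022 -0.     -0.0002]
t 14.90 tcp [0.5169 0.3687 0.0612] jaw deg -69.73 tilt x [-0. -0. -1.] q [0.44 0.76 1.53 0.   0.86 1.66] F [-1.   0.2 -1.9] gap 0.699
```

No contact, entering the rim freely. Last 2–3 mm, then release.

```bash

python3 -m crank '[[0.05,0.001,0,0,0],[0.05,0.001,0,0,0],[0.05,0.0007,0,0,0],[0.05,0,0,0,0]]'
python3 go.py 517 368.8 59 20.2
```

```text
t: 15.3
tcp_pos: [0.5169, 0.3688, 0.0587]
tool_rot: [0.696, 0.124, -0.696, 0.124]
force: [0.6, -0.2, -2.3]
finger_gap: 0.694
yaw 0.001 -> shift [-0.0003 -0.     -0.0001] | no-yaw shift [-0.0003 -0.     -0.0001]
yaw -3.140 -> shift [-0.0003  0.      0.0001] | no-yaw shift [-0.0003 -0.     -0.0001]
t 15.30 tcp [0.5169 0.3688 0.0587] jaw deg -69.73 tilt x [ 0.  0. -1.] q [0.44 0.76 1.53 0.   0.85 1.66] F [ 0.6 -0.2 -2.3] gap 0.694
```

```bash

python3 -m crank '[[0.05,0.001,0,0,0],[0.05,0.0005,0,0,0],[0.05,0,0,0,0]]'
python3 -m crank '[[0.0854,0,0,0,0],[0.0854,0,0,0,0],[0.0854,0,0,0,0],[0.0854,0,0,0,0],[0.0854,-0.02,0,0,0]]'
python3 -m crank '[[0.0854,-0.05,0,0,0],[0.0854,-0.05,0,0,0],[0.0854,0,0,0,0],[0.0854,0,0,0,0],[0.0854,0,0,0,0]]'
python3 -c "
from h import *
snap('wrist','w6');snap('scene','s6');snap('side','d6')
from meas import *
for t in('w6','s6','d6'): meas(t,0.02,0.005,(0.4,0.7,0.1,0.5))"
python3 go.py 485.5 -159 160 14.2
```

```text
t: 15.6
tcp_pos: [0.5169, 0.3688, 0.0586]
tool_rot: [0.696, 0.124, -0.696, 0.124]
force: [-2.7, -1.8, 7.3]
finger_gap: 0.695
t: 16.1
tcp_pos: [0.5149, 0.3677, 0.0746]
tool_rot: [-0.694, -0.124, 0.698, -0.125]
force: [-0.0, -0.0, -0.1]
finger_gap: 0.999
t: 16.6
tcp_pos: [0.5159, 0.3683, 0.1759]
tool_rot: [-0.695, -0.124, 0.697, -0.125]
force: [-1.0, 1.2, -0.4]
finger_gap: 1.002
w6 px [281. 203.] n 15563 ztop 0.089 ctr [516.6 369.6] size [120.1  60.3] ang 20.3
s6 px [342. 125.] n 1239 ztop 0.090 ctr [518.6 369.7] size [121.   67.2] ang 20.8
d6 px [299. 321.] n 2735 ztop 0.089 ctr [516.6 369.5] size [121.8  62.8] ang 19.6
yaw 0.106 -> shift [0.0161 0.5036 0.1587] | no-yaw shift [0.0161 0.484  0.211 ]
yaw -3.036 -> shift [ 0.0161 -0.5036 -0.1587] | no-yaw shift [0.0161 0.484  0.211 ]
t 16.75 tcp [0.5158 0.3682 0.1752] jaw deg -69.73 tilt x [-0.003 -0.002 -1.   ] q [0.44 0.6  1.46 0.   1.08 1.66] F [ 0.4 -0.4  0.9] gap 0.997
```

View pics/d6.png

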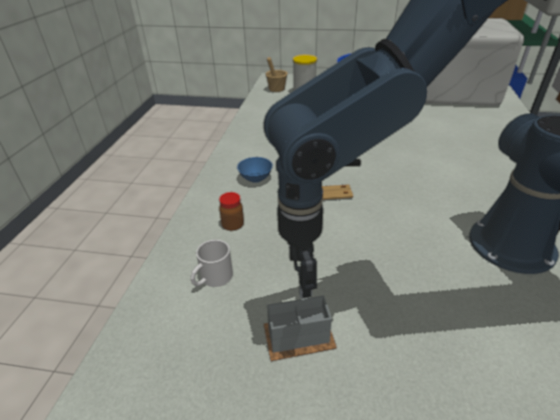

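View pics/w6.png

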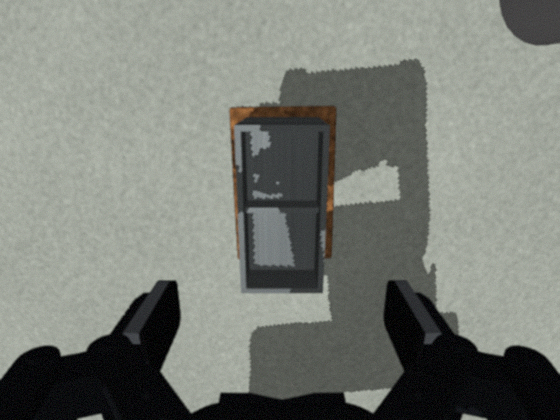

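Seated: side view shows both boxes flush on the mat (300,325), wrist rim (236,123)–(328,290), rim height 0.089 vs 0.088 expected. Now the lid.

```bash

python3 -m crank '[[0.0854,0,0,0,0.106],[0.0854,0,0.0387,0.0122,0],[0.0854,0,0.0387,0.0122,0],[0.0854,0,0.0387,0.0122,0],[0.0854,0,0.0387,0.0122,0]]'
python3 -m crank '[[0.0854,0,0.0387,0.0122,0],[0.0854,0,0.0387,0.0122,0],[0.0854,0,0.0387,0.0122,0],[0.0854,0,0.0387,0.0122,0],[0.0854,0,0.0387,0.0122,0]]'
python3 -m crank '[[0.0854,0,0.0387,0.0122,0],[0.0854,0,0.0387,0.0122,0],[0.0854,0,0.0387,0.0122,0],[0.0854,0,0.0387,0.0122,0],[0.0854,0,0,0,0]]'
python3 -m crank '[[0.0854,0,0,0,0],[0.0854,0,0,0,0]]'
python3 -c "
from h import *
snap('wrist','w7')
from meas import *
meas('w7',0.006,0.01,(0.3,0.7,-0.3,0.1))"
python3 go.py 485.5 -159 0 14.2
```

```text
t: 17.25
tcp_pos: [0.5067, 0.2053, 0.1759]
tool_rot: [-0.701, -0.088, 0.702, -0.088]
force: [1.2, -0.5, 0.3]
finger_gap: 0.999
t: 17.75
tcp_pos: [0.495, 0.0027, 0.1761]
tool_rot: [-0.701, -0.088, 0.702, -0.087]
force: [0.0, -0.4, -0.4]
finger_gap: 0.999
t: 18.25
tcp_pos: [0.4871, -0.163, 0.1764]
tool_rot: [0.702, 0.085, -0.702, 0.086]
force: [-0.5, 0.3, -0.8]
finger_gap: 0.999
t: 18.45
tcp_pos: [0.4858, -0.1568, 0.1764]
tool_rot: [-0.701, -0.088, 0.702, -0.087]
force: [-0.3, -0.8, -0.6]
finger_gap: 0.997
w7 px [286. 186.] n 10081 ztop 0.022 ctr [ 484.4 -160.1] size [124.   64.3] ang 14.1
yaw 0.001 -> shift [0.1766 0.0026 0.0009] | no-yaw shift [0.1766 0.0026 0.0009]
yaw -3.140 -> shift [ 0.1766 -0.0026 -0.0009] | no-yaw shift [0.1766 0.0026 0.0009]
t 18.50 tcp [ 0.486  -0.1565  0.1766] jaw deg -75.73 tilt x [-0.002  0.001 -1.   ] q [-0.53  0.45  1.77  0.    0.92  0.79] F [0.6 0.3 0.6] gap 0.999
```

View pics/w7.png

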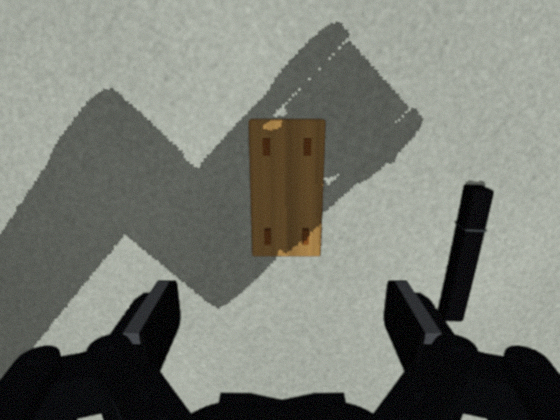

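Lid at (286,187), aligned with jaws; the case at right (468,250). Descend onto the lid.

```bash

python3 -m crank '[[0.0854,0.04,0.003,0.001,0],[0.0854,0.04,0,0,0],[0.0854,0.04,0,0,0],[0.0854,0.03,0,0,0],[0.0854,0,0,0,0]]'
python3 -m crank '[[0.0854,0,0,0,0],[0.0854,0,0,0,0],[0.0854,0,0,0,0]]'
python3 go.py 485 -159.7 0 14.1
```

```text
t: 19.0
tcp_pos: [0.4838, -0.1582, 0.0238]
tool_rot: [-0.699, -0.09, 0.704, -0.086]
force: [-0.8, 0.6, -0.0]
finger_gap: 0.998
t: 19.3
tcp_pos: [0.4875, -0.1614, 0.0289]
tool_rot: [0.703, 0.087, -0.701, 0.088]
force: [0.2, -0.1, -0.0]
finger_gap: 1.0
yaw 0.002 -> shift [ 0.0289 -0.0023  0.0021] | no-yaw shift [ 0.0289 -0.0023  0.0021]
yaw -3.139 -> shift [ 0.0289  0.0023 -0.0021] | no-yaw shift [ 0.0289 -0.0023  0.0021]
t 19.30 tcp [ 0.4875 -0.1614  0.0289] jaw deg -75.77 tilt x [ 0.003 -0.002 -1.   ] q [-0.54  0.72  1.86  0.    0.56  0.78] F [ 0.2 -0.1 -0. ] gap 1.000
```

```bash

python3 -m crank '[[0.0854,0.012,-0.002,0.002,0],[0.0854,0.012,0,0,0],[0.0854,0.005,0,0,0],[0.0854,0,0,0,0],[0.0854,0,0,0,0]]'
python3 go.py 485 -159.7 -1 14.1
```

```text
t: 19.8
tcp_pos: [0.484, -0.1597, -0.0018]
tool_rot: [0.702, 0.087, -0.702, 0.087]
force: [0.5, 0.6, 0.3]
finger_gap: 1.0
yaw 0.002 -> shift [-0.0008  0.0002 -0.0009] | no-yaw shift [-0.0008  0.0002 -0.0009]
yaw -3.140 -> shift [-0.0008 -0.0002  0.0009] | no-yaw shift [-0.0008  0.0002 -0.0009]
t 19.80 tcp [ 0.484  -0.1597 -0.0018] jaw deg -75.80 tilt x [ 0. -0. -1.] q [-0.54  0.78  1.87  0.    0.49  0.78] F [0.5 0.6 0.3] gap 1.000
```

```bash

python3 -m crank '[[0.055,-0.001,0,-0.001,0],[0.055,0,0,0,0],[0.055,0,0,0,0],[0.055,0,0,0,0],[0.055,0,0,0,0]]' 30
python3 -c "from h import *; s=manip.sense();print(s['tcp_pos'],s['force'],s['finger_gap']*85)"
python3 -m crank '[[0.055,-0.01,0,0,0],[0.055,-0.02,0,0,0],[0.055,-0.05,0,0,0],[0.055,-0.05,0,0,0],[0.055,-0.05,0,0,0]]' 30
python3 -m crank '[[0.055,0,0,0,0],[0.055,0,0,0,0],[0.055,0,0,0,0]]'
python3 -c "
from h import *
snap('wrist','w8')"
python3 held.py w8 -0.05 0.01
python3 go.py 516.7 369.3 185 20.2
```

```text
t: 20.3
tcp_pos: [0.4854, -0.1597, -0.0002]
tool_rot: [0.702, 0.087, -0.701, 0.088]
force: [0.8, 0.5, 5.9]
finger_gap: 0.739
[ 4.85432585e-01 -1.59674730e-01 -2.20977358e-04] [0.78892864 0.53999948 5.8778741 ] 62.7958282372382
t: 20.8
tcp_pos: [0.4838, -0.1588, 0.1808]
tool_rot: [-0.701, -0.088, 0.702, -0.087]
force: [1.3, -0.5, -1.1]
finger_gap: 0.742
t: 21.1
tcp_pos: [0.4834, -0.1585, 0.1779]
tool_rot: [-0.701, -0.088, 0.703, -0.087]
force: [0.4, 0.7, -2.0]
finger_gap: 0.734
top plane x=-0.0161 slopes y 0.001 z -0.001 extent y [-0.0358  0.036 ] z [-0.0611  0.0142]
yaw -0.105 -> shift [-0.0065 -0.4838 -0.2136] | no-yaw shift [-0.0065 -0.5035 -0.1618]
yaw 3.037 -> shift [-0.0065  0.4838  0.2136] | no-yaw shift [-0.0065 -0.5035 -0.1618]
t 21.15 tcp [ 0.4833 -0.1585  0.1774] jaw deg -75.81 tilt x [-0.004  0.002 -1.   ] q [-0.54  0.45  1.77 -0.    0.92  0.79] F [-0.9 -0.  -2.1] gap 0.739
```

View pics/w8.png

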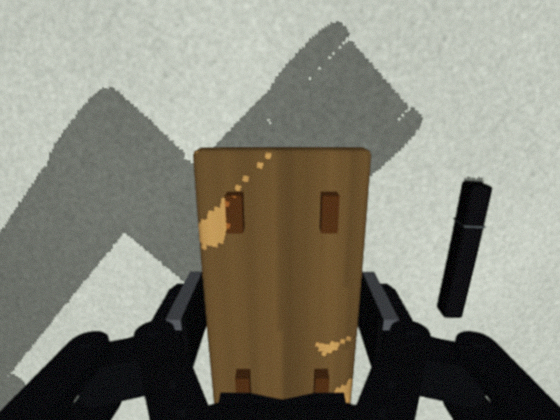

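Lid held level (plate (195,150)–(370,150), both lugs visible). Carry to the mat.

```bash

python3 -m crank '[[0.055,0,0,0,-0.105],[0.055,0,-0.0372,-0.0164,0],[0.055,0,-0.0372,-0.0164,0],[0.055,0,-0.0372,-0.0164,0],[0.055,0,-0.0372,-0.0164,0]]'
python3 -m crank '[[0.055,0,-0.0372,-0.0164,0],[0.055,0,-0.0372,-0.0164,0],[0.055,0,-0.0372,-0.0164,0],[0.055,0,-0.0372,-0.0164,0],[0.055,0,-0.0372,-0.0164,0]]'
python3 -m crank '[[0.055,0,-0.0372,-0.0164,0],[0.055,0,-0.0372,-0.0164,0],[0.055,0,-0.0372,-0.0164,0],[0.055,0,-0.0372,-0.0164,0],[0.055,0,0,0,0]]'
python3 -m crank '[[0.055,0,0,0,0],[0.055,0,0,0,0]]'
python3 go.py 517.3 369.6 120 20.2
```

```text
t: 21.65
tcp_pos: [0.4935, 0.0045, 0.177]
tool_rot: [-0.695, -0.124, 0.698, -0.123]
force: [0.4, -0.4, -1.2]
finger_gap: 0.738
t: 22.15
tcp_pos: [0.5062, 0.2072, 0.1767]
tool_rot: [-0.694, -0.124, 0.698, -0.124]
force: [0.8, -0.3, -2.0]
finger_gap: 0.736
t: 22.65
tcp_pos: [0.5168, 0.3726, 0.1764]
tool_rot: [-0.695, -0.126, 0.697, -0.125]
force: [0.1, 0.4, -1.0]
finger_gap: 0.734
t: 22.85
tcp_pos: [0.5167, 0.3668, 0.1772]
tool_rot: [-0.695, -0.123, 0.698, -0.124]
force: [-0.7, -1.0, -2.0]
finger_gap: 0.74
yaw -0.000 -> shift [ 0.0572 -0.0025 -0.0018] | no-yaw shift [ 0.0572 -0.0025 -0.0018]
yaw 3.141 -> shift [0.0572 0.0025 0.0018] | no-yaw shift [ 0.0572 -0.0025 -0.0018]
t 22.85 tcp [0.5167 0.3668 0.1772] jaw deg -69.81 tilt x [-0.004 -0.002 -1.   ] q [ 0.44  0.6   1.46 -0.    1.09  1.66] F [-0.7 -1.  -2. ] gap 0.740
```

```bash

python3 -m crank '[[0.055,0.02,-0.002,-0.001,0],[0.055,0.02,0,0,0],[0.055,0.02,0,0,0],[0.055,0.015,0,0,0],[0.055,0,0,0,0]]'
python3 -m crank '[[0.055,0,0,0,0],[0.055,0,0,0,0]]'
python3 go.py 517.3 369.6 92 20.2
```

```text
t: 23.35
tcp_pos: [0.5165, 0.3682, 0.1015]
tool_rot: [-0.694, -0.123, 0.698, -0.124]
force: [-0.1, 0.3, -0.7]
finger_gap: 0.734
t: 23.55
tcp_pos: [0.5189, 0.3704, 0.1052]
tool_rot: [0.697, 0.124, -0.695, 0.124]
force: [0.4, 0.3, -1.2]
finger_gap: 0.739
yaw -0.000 -> shift [0.0132 0.0002 0.0019] | no-yaw shift [0.0132 0.0002 0.0019]
yaw 3.141 -> shift [ 0.0132 -0.0002 -0.0019] | no-yaw shift [0.0132 0.0002 0.0019]
t 23.55 tcp [0.5189 0.3704 0.1052] jaw deg -69.81 tilt x [ 0.002  0.001 -1.   ] q [ 0.44  0.7   1.5  -0.    0.94  1.66] F [ 0.4  0.3 -1.2] gap 0.739
```

```bash

python3 -m crank '[[0.055,0.006,0,0.001,0],[0.055,0.006,0,0,0],[0.055,0.003,0,0,0],[0.055,0,0,0,0],[0.055,0,0,0,0]]'
python3 go.py 517.3 369.6 82 20.2
```

```text
t: 24.05
tcp_pos: [0.5171, 0.3701, 0.089]
tool_rot: [-0.696, -0.124, 0.696, -0.124]
force: [-0.2, -0.1, -1.5]
finger_gap: 0.74
yaw 0.000 -> shift [ 0.007   0.0005 -0.0001] | no-yaw shift [ 0.007   0.0005 -0.0001]
yaw -3.141 -> shift [ 0.007  -0.0005  0.0001] | no-yaw shift [ 0.007   0.0005 -0.0001]
t 24.05 tcp [0.5171 0.3701 0.089 ] jaw deg -69.78 tilt x [-0. -0. -1.] q [ 0.45  0.72  1.51 -0.    0.91  1.66] F [-0.2 -0.1 -1.5] gap 0.740
```

```bash

python3 -m crank '[[0.055,0.003,0.0005,0,0],[0.055,0.002,0,0,0],[0.055,0,0,0,0],[0.055,0,0,0,0]]'
python3 -m crank '[[0.055,0.001,0,0,0],[0.055,0.001,0,0,0],[0.055,0,0,0,0],[0.055,0,0,0,0]]'
python3 go.py 517.3 369.6 82 20.2
```

```text
t: 24.45
tcp_pos: [0.5173, 0.3695, 0.084]
tool_rot: [-0.696, -0.124, 0.696, -0.124]
force: [-0.4, -0.1, -1.0]
finger_gap: 0.743
t: 24.85
tcp_pos: [0.5173, 0.3696, 0.0821]
tool_rot: [-0.696, -0.124, 0.696, -0.124]
force: [0.9, 0.7, -1.0]
finger_gap: 0.737
yaw 0.000 -> shift [ 0.0001 -0.     -0.0001] | no-yaw shift [ 0.0001 -0.     -0.0001]
yaw -3.141 -> shift [0.0001 0.     0.0001] | no-yaw shift [ 0.0001 -0.     -0.0001]
t 24.85 tcp [0.5173 0.3696 0.0821] jaw deg -69.78 tilt x [-0. -0. -1.] q [0.44 0.73 1.52 0.   0.9  1.66] F [ 0.9  0.7 -1. ] gap 0.737
```

```bash

python3 -m crank '[[0.055,0.0005,0,0,0],[0.055,0.0005,0,0,0],[0.055,0,0,0,0]]'
python3 -m crank '[[0.0854,0,0,0,0],[0.0854,0,0,0,0],[0.0854,0,0,0,0],[0.0854,0,0,0,0],[0.0854,-0.01,0,0,0]]'
python3 -m crank '[[0.0854,-0.04,0,0,0],[0.0854,-0.05,0,0,0],[0.0854,-0.02,0,0,0],[0.0854,0,0,0,0],[0.0854,0,0,0,0]]'
python3 -c "
from h import *
snap('wrist','w9');snap('side','d9');snap('scene','s9')
from meas import *
for t in('w9','s9','d9'): meas(t,0.02,0.013,(0.4,0.7,0.1,0.5))
for t in('w9','s9','d9'):
    s,st=load(t);P=cloud(s,st).reshape(-1,3); P=P[(abs(P[:,0]-.517)<.07)&(abs(P[:,1]-.37)<.06)&(P[:,2]>.092)&(P[:,2]<.101)]
    c=np.linalg.lstsq(np.c_[P[:,:2]-[.517,.37],np.ones(len(P))],P[:,2],rcond=None)[0];print(t,'plate slope',c.round(4))
"
python3 go.py 466.5 -338.5 160 12.7
```

```text
t: 25.15
tcp_pos: [0.5174, 0.3696, 0.0818]
tool_rot: [0.696, 0.124, -0.696, 0.124]
force: [-0.9, -0.3, 4.8]
finger_gap: 0.74
t: 25.65
tcp_pos: [0.5162, 0.369, 0.0899]
tool_rot: [-0.695, -0.124, 0.697, -0.124]
force: [0.2, -1.0, -0.8]
finger_gap: 1.0
t: 26.15
tcp_pos: [0.5171, 0.3694, 0.2016]
tool_rot: [0.696, 0.124, -0.696, 0.124]
force: [-0.7, 0.4, -1.0]
finger_gap: 0.999
w9 px [281. 200.] n 14862 ztop 0.104 ctr [516.1 370. ] size [124.4  64.3] ang 20.3
s9 px [342. 123.] n 1380 ztop 0.103 ctr [518.1 371.9] size [124.4  72.1] ang 20.1
d9 px [299. 320.] n 2986 ztop 0.102 ctr [516.6 370.1] size [125.4  66.8] ang 20.6
w9 plate slope [-0.0025 -0.0005  0.0978]
s9 plate slope [-0.011   0.0262  0.0985]
d9 plate slope [ 0.0029 -0.0111  0.0976]
yaw 0.131 -> shift [0.0406 0.6792 0.2037] | no-yaw shift [0.0406 0.6467 0.2907]
yaw -3.011 -> shift [ 0.0406 -0.6792 -0.2037] | no-yaw shift [0.0406 0.6467 0.2907]
t 26.30 tcp [0.5161 0.3689 0.1992] jaw deg -69.79 tilt x [-0.004 -0.002 -1.   ] q [0.44 0.58 1.44 0.   1.13 1.66] F [-0.3 -0.3 -1. ] gap 0.997
```

View pics/w9.png

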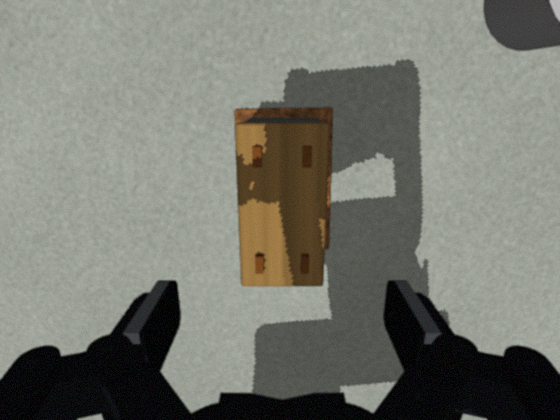

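View pics/d9.png

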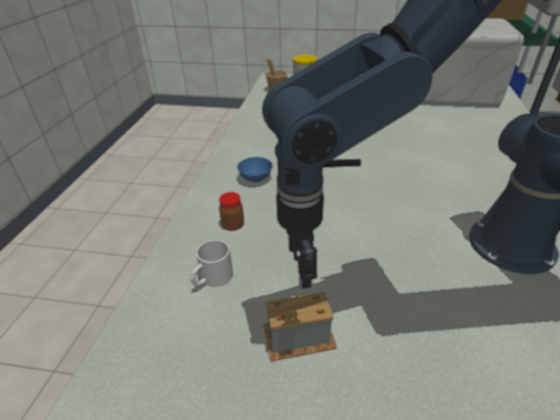

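Lid seated and level (plate top 0.098; wrist view lid (236,123)–(330,285)). Now the case.

```bash

python3 -m crank '[[0.0854,0,0,0,0.131],[0.0854,0,0.04,0.012,0],[0.0854,0,0.04,0.012,0],[0.0854,0,0.04,0.012,0],[0.0854,0,0.04,0.012,0]]'
python3 -m crank '[[0.0854,0,0.04,0.012,0],[0.0854,0,0.04,0.012,0],[0.0854,0,0.04,0.012,0],[0.0854,0,0.04,0.012,0],[0.0854,0,0.04,0.012,0]]'
python3 -m crank '[[0.0854,0,0.04,0.012,0],[0.0854,0,0.04,0.012,0],[0.0854,0,0.04,0.012,0],[0.0854,0,0.04,0.012,0],[0.0854,0,0.04,0.012,0]]'
python3 -m crank '[[0.0854,0,0.04,0.012,0],[0.0854,0,0.04,0.012,0],[0.0854,0,0.038,0.012,0],[0.0854,0,0,0,0],[0.0854,0,0,0,0]]'
python3 -m crank '[[0.0854,0,0,0,0]]'
python3 -c "
from h import *
snap('wrist','w10')
from meas import *
meas('w10',0.008,0.01,(0.3,0.7,-0.5,0.1))"
python3 go.py 466.5 -338.5 0 12.7
```

```text
t: 26.8
tcp_pos: [0.5044, 0.2014, 0.1995]
tool_rot: [-0.702, -0.078, 0.704, -0.079]
force: [0.9, -1.4, -0.7]
finger_gap: 1.001
t: 27.3
tcp_pos: [0.49, -0.0068, 0.1998]
tool_rot: [-0.702, -0.079, 0.704, -0.078]
force: [0.3, 0.5, -0.2]
finger_gap: 0.999
t: 27.8
tcp_pos: [0.4755, -0.2149, 0.1997]
tool_rot: [-0.702, -0.079, 0.704, -0.077]
force: [1.2, 0.6, -0.1]
finger_gap: 1.0
t: 28.3
tcp_pos: [0.4664, -0.3369, 0.1994]
tool_rot: [-0.702, -0.079, 0.704, -0.076]
force: [0.0, 0.3, 0.6]
finger_gap: 0.998
t: 28.4
tcp_pos: [0.4668, -0.3351, 0.1999]
tool_rot: [-0.702, -0.079, 0.703, -0.077]
force: [0.8, -0.7, 0.5]
finger_gap: 1.003
w10 px [288. 181.] n 3108 ztop 0.023 ctr [ 465.1 -339.7] size [135.4  20.1] ang 11.8
yaw 0.001 -> shift [0.2002 0.0039 0.0011] | no-yaw shift [0.2002 0.0039 0.0011]
yaw -3.140 -> shift [ 0.2002 -0.0039 -0.0011] | no-yaw shift [0.2002 0.0039 0.0011]
t 28.45 tcp [ 0.467  -0.3349  0.2002] jaw deg -77.22 tilt x [-0.002  0.002 -1.   ] q [-0.82  0.5   1.59  0.    1.05  0.53] F [ 0.6 -1.1  0.4] gap 0.998
```

View pics/w10.png

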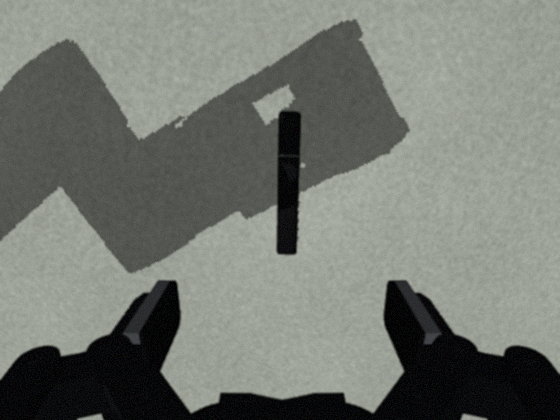

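Case at (288,182), seam at (289,157), aligned with the jaws. Descend.

```bash

python3 -m crank '[[0.0854,0.045,0.004,0.001,0.012],[0.0854,0.045,0,0,0],[0.0854,0.045,0,0,0],[0.0854,0.035,0,0,0],[0.05,0,0,0,0]]'
python3 -m crank '[[0.05,0,0,0,0],[0.05,0,0,0,0],[0.05,0,0,0,0]]'
python3 go.py 465.5 -339.5 4 12.1
```

```text
t: 28.95
tcp_pos: [0.4648, -0.3364, 0.0267]
tool_rot: [-0.701, -0.078, 0.706, -0.071]
force: [-0.9, 0.9, 0.9]
finger_gap: 0.86
t: 29.25
tcp_pos: [0.4687, -0.3418, 0.0335]
tool_rot: [0.704, 0.073, -0.702, 0.076]
force: [-0.5, -0.2, -0.8]
finger_gap: 0.582
yaw -0.001 -> shift [ 0.0295 -0.003   0.0027] | no-yaw shift [ 0.0295 -0.003   0.0027]
yaw 3.141 -> shift [ 0.0295  0.003  -0.0027] | no-yaw shift [ 0.0295 -0.003   0.0027]
t 29.25 tcp [ 0.4687 -0.3418  0.0335] jaw deg -77.95 tilt x [ 0.003 -0.003 -1.   ] q [-0.82  0.75  1.69  0.    0.7   0.54] F [-0.5 -0.2 -0.8] gap 0.582
```

```bash

python3 -m crank '[[0.05,0.012,-0.003,0.002,0],[0.05,0.01,0,0,0],[0.05,0.006,0,0,0],[0.05,0,0,0,0],[0.05,0,0,0,0]]'
python3 go.py 465.5 -339.5 4 12.1
```

```text
t: 29.75
tcp_pos: [0.4646, -0.3383, 0.0026]
tool_rot: [-0.703, -0.074, 0.703, -0.074]
force: [1.0, -0.8, -0.3]
finger_gap: 0.582
yaw -0.002 -> shift [-0.0014  0.0014 -0.0006] | no-yaw shift [-0.0014  0.0014 -0.0006]
yaw 3.140 -> shift [-0.0014 -0.0014  0.0006] | no-yaw shift [-0.0014  0.0014 -0.0006]
t 29.75 tcp [ 0.4646 -0.3383  0.0026] jaw deg -77.99 tilt x [-0.001  0.001 -1.   ] q [-0.82  0.8   1.7   0.    0.64  0.54] F [ 1.  -0.8 -0.3] gap 0.582
```

```bash

python3 -m crank '[[0.04,-0.002,0.001,-0.001,0],[0.01,0,0,0,0],[0.01,0,0,0,0],[0.01,0,0,0,0],[0.01,0,0,0,0]]' 40
python3 -m crank '[[0.01,0,0,0,0],[0.01,0,0,0,0],[0.01,0,0,0,0]]' 40
python3 go.py 465.5 -339.5 4 12.1
python3 -m crank '[[0.01,-0.01,0,0,0],[0.01,-0.02,0,0,0],[0.01,-0.05,0,0,0],[0.01,-0.05,0,0,0],[0.01,-0.05,0,0,0]]'
python3 -m crank '[[0.01,0,0,0,0],[0.01,0,0,0,0],[0.01,0,0,0,0]]'
python3 -c "
from h import *
snap('wrist','w11');snap('scene','s11');snap('side','d11')
for t in ('w11','s11','d11'):
    s,st=load(t);P=cloud(s,st);M=R.from_quat(st['tool_rot']).as_matrix();T=(P-st['tcp_pos'])@M
    dark=s['image'].max(2)<60
    m=dark&(abs(T[...,1])<.0125)&(abs(T[...,2])<.08)&(abs(T[...,2])>.015)&(T[...,0]>-.03)&(T[...,0]<.01)
    q=T[m]
    if len(q)<20: print(t,len(q));continue
    top=q[q[:,0]<np.median(q[:,0])+.004]
    c=np.polyfit(top[:,2],top[:,0],1);e=np.polyfit(top[:,2],top[:,1],1)
    print(t,len(q),'top x,slope',c.round(4)[::-1],'y(z)',e.round(4)[::-1],'z',q[:,2].min().round(4),q[:,2].max().round(4))
"
python3 go.py 516.7 370 199 20.3
```

```text
t: 30.25
tcp_pos: [0.4664, -0.3396, 0.0057]
tool_rot: [0.704, 0.074, -0.703, 0.074]
force: [-0.6, -0.7, 5.1]
finger_gap: 0.223
t: 30.55
tcp_pos: [0.4664, -0.3396, 0.0057]
tool_rot: [0.704, 0.074, -0.703, 0.074]
force: [-0.0, 0.2, 5.5]
finger_gap: 0.222
yaw -0.001 -> shift [ 0.0017 -0.0003  0.0009] | no-yaw shift [ 0.0017 -0.0003  0.0009]
yaw 3.140 -> shift [ 0.0017  0.0003 -0.0009] | no-yaw shift [ 0.0017 -0.0003  0.0009]
t 30.55 tcp [ 0.4664 -0.3396  0.0057] jaw deg -77.98 tilt x [ 0.001 -0.001 -1.   ] q [-0.82  0.8   1.7   0.    0.64  0.54] F [-0.   0.2  5.5] gap 0.222
t: 31.05
tcp_pos: [0.4651, -0.3383, 0.1865]
tool_rot: [-0.703, -0.075, 0.704, -0.073]
force: [1.0, -0.8, -0.3]
finger_gap: 0.226
t: 31.35
tcp_pos: [0.4648, -0.3379, 0.1838]
tool_rot: [-0.702, -0.075, 0.704, -0.073]
force: [-0.0, -0.7, -1.0]
finger_gap: 0.225
w11 9887 top x,slope [-0.016  -0.0027] y(z) [-0.0006 -0.    ] z -0.0664 0.0525
s11 276 top x,slope [-0.0164 -0.0123] y(z) [-0.0017 -0.0507] z -0.0695 0.029
d11 161 top x,slope [-0.0127 -0.0053] y(z) [-0.0073  0.0086] z -0.0621 0.063
yaw -0.145 -> shift [-0.0137 -0.6463 -0.2942] | no-yaw shift [-0.0137 -0.6819 -0.198 ]
yaw 2.997 -> shift [-0.0137  0.6463  0.2942] | no-yaw shift [-0.0137 -0.6819 -0.198 ]
t 31.50 tcp [ 0.465  -0.3381  0.1831] jaw deg -77.98 tilt x [-0.003  0.003 -1.   ] q [-0.82  0.52  1.61 -0.    1.02  0.54] F [ 0.2 -0.9 -0.1] gap 0.223
```

View pics/w11.png

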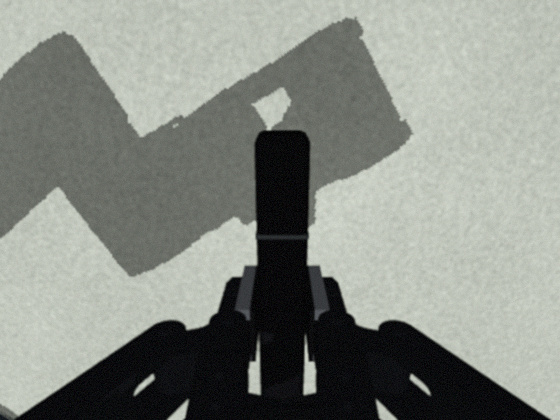

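View pics/s11.png

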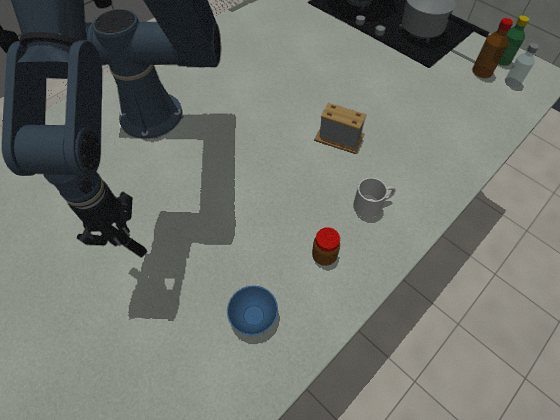

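Case held level (seam at (283,237), front end (283,132)); stack intact at (341,127). Carry it over.

```bash

python3 -m crank '[[0.01,0,0,0,-0.145],[0.01,0,-0.038,-0.0173,0],[0.01,0,-0.038,-0.0173,0],[0.01,0,-0.038,-0.0173,0],[0.01,0,-0.038,-0.0173,0]]'
python3 -m crank '[[0.01,0,-0.038,-0.0173,0],[0.01,0,-0.038,-0.0173,0],[0.01,0,-0.038,-0.0173,0],[0.01,0,-0.038,-0.0173,0],[0.01,0,-0.038,-0.0173,0]]'
python3 -m crank '[[0.01,0,-0.038,-0.0173,0],[0.01,0,-0.038,-0.0173,0],[0.01,0,-0.038,-0.0173,0],[0.01,0,-0.038,-0.0173,0],[0.01,0,-0.038,-0.0173,0]]'
python3 -m crank '[[0.01,0,-0.038,-0.0173,0],[0.01,0,-0.038,-0.0173,0],[0.01,0,-0.038,-0.0173,0],[0.01,0,0,0,0],[0.01,0,0,0,0]]'
python3 -m crank '[[0.01,0,0,0,0]]'
python3 go.py 517.3 370.2 120 20.3
```

```text
t: 32.0
tcp_pos: [0.4773, -0.1708, 0.1838]
tool_rot: [-0.695, -0.125, 0.697, -0.124]
force: [1.5, 0.3, -0.6]
finger_gap: 0.22
t: 32.5
tcp_pos: [0.4924, 0.0374, 0.1839]
tool_rot: [-0.695, -0.125, 0.697, -0.124]
force: [0.3, 0.6, -1.0]
finger_gap: 0.224
t: 33.0
tcp_pos: [0.5074, 0.2455, 0.1836]
tool_rot: [-0.695, -0.125, 0.697, -0.125]
force: [1.0, 0.2, -1.3]
finger_gap: 0.224
t: 33.5
tcp_pos: [0.5162, 0.3692, 0.1833]
tool_rot: [-0.695, -0.125, 0.697, -0.126]
force: [0.2, -1.4, -0.6]
finger_gap: 0.226
t: 33.6
tcp_pos: [0.5165, 0.3676, 0.1838]
tool_rot: [-0.695, -0.124, 0.697, -0.125]
force: [1.0, -0.6, -0.3]
finger_gap: 0.225
yaw 0.000 -> shift [ 0.0638 -0.0022 -0.0018] | no-yaw shift [ 0.0638 -0.0022 -0.0018]
yaw -3.141 -> shift [0.0638 0.0022 0.0018] | no-yaw shift [ 0.0638 -0.0022 -0.0018]
t 33.60 tcp [0.5165 0.3676 0.1838] jaw deg -69.69 tilt x [-0.003 -0.002 -1.   ] q [ 0.44  0.59  1.45 -0.    1.1   1.66] F [ 1.  -0.6 -0.3] gap 0.225
```

```bash

python3 -m crank '[[0.01,0.02,-0.002,-0.001,0],[0.01,0.02,0,0,0],[0.01,0.015,0,0,0],[0.01,0.01,0,0,0],[0.01,0,0,0,0]]'
python3 -m crank '[[0.01,0,0,0,0],[0.01,0,0,0,0]]'
python3 go.py 517.3 370.2 112 20.3
```

```text
t: 34.1
tcp_pos: [0.5167, 0.3698, 0.1184]
tool_rot: [-0.695, -0.124, 0.697, -0.125]
force: [-0.2, -0.0, -0.9]
finger_gap: 0.225
t: 34.3
tcp_pos: [0.5183, 0.3713, 0.1211]
tool_rot: [0.697, 0.125, -0.695, 0.125]
force: [-0.3, -0.2, -0.2]
finger_gap: 0.222
yaw 0.000 -> shift [0.0091 0.0007 0.0013] | no-yaw shift [0.0091 0.0007 0.0013]
yaw -3.141 -> shift [ 0.0091 -0.0007 -0.0013] | no-yaw shift [0.0091 0.0007 0.0013]
t 34.30 tcp [0.5183 0.3713 0.1211] jaw deg -69.68 tilt x [ 0.002  0.001 -1.   ] q [ 0.45  0.68  1.49 -0.    0.97  1.66] F [-0.3 -0.2 -0.2] gap 0.222
```

```bash

python3 -m crank '[[0.01,0.004,0.0005,0.001,0],[0.01,0.004,0,0,0],[0.01,0,0,0,0],[0.01,0,0,0,0]]'
python3 go.py 517.3 370.2 104 20.3
python3 -m crank '[[0.01,0.003,0,0,0],[0.01,0.003,0,0,0],[0.01,0,0,0,0],[0.01,0,0,0,0]]'
python3 go.py 517.3 370.2 104 20.3
```

```text
t: 34.7
tcp_pos: [0.5166, 0.3702, 0.112]
tool_rot: [-0.696, -0.125, 0.696, -0.125]
force: [-0.4, -0.3, -1.0]
finger_gap: 0.219
yaw 0.001 -> shift [ 0.008   0.0003 -0.0006] | no-yaw shift [ 0.008   0.0003 -0.0006]
yaw -3.141 -> shift [ 0.008  -0.0003  0.0006] | no-yaw shift [ 0.008   0.0003 -0.0006]
t 34.70 tcp [0.5166 0.3702 0.112 ] jaw deg -69.67 tilt x [-0. -0. -1.] q [ 0.45  0.69  1.5  -0.    0.95  1.66] F [-0.4 -0.3 -1. ] gap 0.219
t: 35.1
tcp_pos: [0.5167, 0.3702, 0.1059]
tool_rot: [-0.696, -0.125, 0.696, -0.125]
force: [-0.1, -0.4, -0.2]
finger_gap: 0.223
yaw 0.001 -> shift [ 0.0019  0.0002 -0.0006] | no-yaw shift [ 0.0019  0.0002 -0.0006]
yaw -3.141 -> shift [ 0.0019 -0.0002  0.0006] | no-yaw shift [ 0.0019  0.0002 -0.0006]
t 35.10 tcp [0.5167 0.3702 0.1059] jaw deg -69.67 tilt x [-0. -0. -1.] q [ 0.45  0.7   1.51 -0.    0.94  1.66] F [-0.1 -0.4 -0.2] gap 0.223
```

```bash

python3 -m crank '[[0.01,0.001,0,0,0],[0.01,0.001,0,0,0],[0.01,0,0,0,0],[0.01,0,0,0,0]]'
python3 go.py 517.3 370.2 103.5 20.3
```

```text
t: 35.5
tcp_pos: [0.5168, 0.3702, 0.1041]
tool_rot: [-0.696, -0.125, 0.696, -0.125]
force: [-0.2, -0.0, -0.4]
finger_gap: 0.221
yaw 0.001 -> shift [ 0.0006  0.0002 -0.0005] | no-yaw shift [ 0.0006  0.0002 -0.0005]
yaw -3.141 -> shift [ 0.0006 -0.0002  0.0005] | no-yaw shift [ 0.0006  0.0002 -0.0005]
t 35.50 tcp [0.5168 0.3702 0.1041] jaw deg -69.67 tilt x [-0.  0. -1.] q [0.45 0.7  1.51 0.   0.94 1.66] F [-0.2 -0.  -0.4] gap 0.221
```

```bash

python3 -m crank '[[0.01,0.0007,0,0,0],[0.01,0.0005,0,0,0],[0.01,0,0,0,0],[0.01,0,0,0,0]]'
```

```text
t: 35.9
tcp_pos: [0.5169, 0.3703, 0.1037]
tool_rot: [0.696, 0.125, -0.696, 0.125]
force: [-1.8, -1.1, 5.1]
finger_gap: 0.221
```

```bash

python3 -m crank '[[0.04,0,0,0,0],[0.06,0,0,0,0],[0.06,0,0,0,0],[0.06,0,0,0,0],[0.06,0,0,0,0]]'
python3 -m crank '[[0.06,-0.01,0,0,0],[0.06,-0.03,0,0,0],[0.06,-0.05,0,0,0],[0.06,-0.04,0,0,0],[0.06,0,0,0,0]]'
python3 -m crank '[[0.06,0,0,0,0],[0.06,0,0,0,0],[0.06,0,0,0,0]]'
python3 -c "
from h import *
snap('wrist','w12');snap('scene','s12');snap('side','d12')
from meas import *
for t in('w12','s12','d12'):
    meas(t,0.02,0.01,(0.4,0.7,0.1,0.5)); meas(t,0.108,0.01,(0.4,0.7,0.1,0.5))
for t in('w12','s12','d12'):
  s,st=load(t);Q=cloud(s,st).reshape(-1,3)
  for lo,hi in((.093,.101),(.116,.124)):
    P=Q[(abs(Q[:,0]-.517)<.075)&(abs(Q[:,1]-.37)<.06)&(Q[:,2]>lo)&(Q[:,2]<hi)]
    if len(P)<20: continue
    a=np.radians(20.3);u=(P[:,:2]-[.517,.37])@np.array([[np.cos(a),-np.sin(a)],[np.sin(a),np.cos(a)]])
    c=np.linalg.lstsq(np.c_[u,np.ones(len(P))],P[:,2],rcond=None)[0];print(t,len(P),'slope long,cross,z',c.round(4))
"
```

```text
t: 36.4
tcp_pos: [0.5167, 0.3702, 0.1027]
tool_rot: [-0.696, -0.125, 0.696, -0.125]
force: [-0.4, -0.1, 0.9]
finger_gap: 0.706
t: 36.9
tcp_pos: [0.5207, 0.3723, 0.241]
tool_rot: [0.701, 0.126, -0.691, 0.123]
force: [0.1, 0.2, 1.2]
finger_gap: 0.703
t: 37.2
tcp_pos: [0.5157, 0.3697, 0.2312]
tool_rot: [-0.695, -0.124, 0.697, -0.125]
force: [0.1, -0.0, 0.5]
finger_gap: 0.704
w12 px [282. 192.] n 12761 ztop 0.121 ctr [515.2 370.6] size [135.8  20.1] ang 20.5
w12 px [281. 196.] n 4705 ztop 0.121 ctr [515.2 370.6] size [135.8  20.1] ang 20.5
s12 px [341. 123.] n 1426 ztop 0.123 ctr [517.3 370.5] size [136.2  23.4] ang 21.1
s12 px [344. 110.] n 353 ztop 0.124 ctr [517.1 370.6] size [135.9  22.9] ang 21.1
d12 px [299. 319.] n 3106 ztop 0.121 ctr [515.  371.1] size [137.3  21.7] ang 20.3
d12 px [299. 304.] n 801 ztop 0.122 ctr [515.  371.1] size [137.3  21.7] ang 20.3
w12 7369 slope long,cross,z [-0.0026 -0.0005  0.0979]
w12 4678 slope long,cross,z [-0.0013  0.0005  0.1197]
s12 273 slope long,cross,z [-0.0026  0.0503  0.0993]
s12 246 slope long,cross,z [-0.0041  0.0988  0.1206]
d12 851 slope long,cross,z [-0.0012 -0.0114  0.0977]
d12 603 slope long,cross,z [ 0.0008 -0.0425  0.1194]
```

View pics/w12.png

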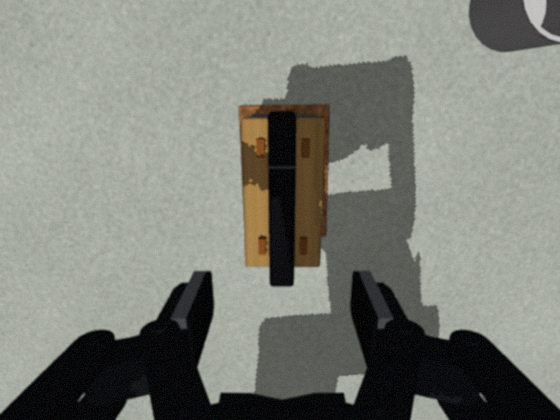

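View pics/s12.png

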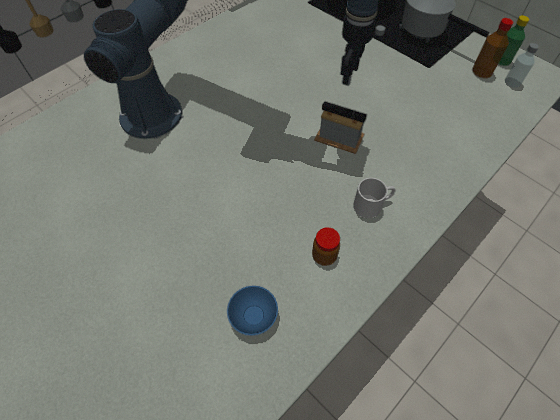

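View pics/d12.png

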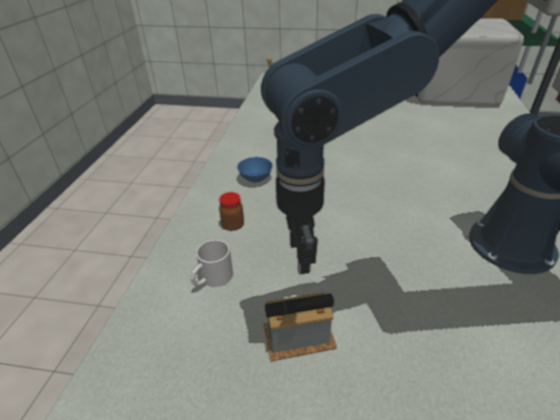

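The wrist view shows the case lying centred between the lugs: case (282,197), lugs at x≈262 and 305. The scene and side views show the whole stack upright on the mat at (341,125), with mug (371,199), jar (326,246) and bowl (253,311) unmoved. Handing in.

```bash
python3 -c "
from station import manip
print(manip.sense()['t'],manip.sign_off())"
```

```text
the job is handed in; nothing more can be done
37.35 None
```

I stacked the deep box, shallow box, lid and chopstick case on the mat in that order and handed the job in at t = 37.35 s. The hand-in reports no verdict.

**Last checks, from the wrist camera:**
- **Lid:** the top of the plate is at 97.9 mm (98 expected) and level within about 0.003 rad.
- **Case:** its top is at 119.7 mm (120 expected) and level within about 0.002 rad. It is within about 2 mm of the lid's centre and 0.01 rad of its direction, and sits between the lugs.
- **Boxes:** after placing, the shallow box's rim read 89 mm (88 expected). Both boxes measured within about 2–3 mm of the mat's centre and within 0.01 rad of its long direction.
- **Bystanders and arm:** the mug, jar and bowl appear unmoved in the last pictures. The gripper was open and well above the stack.

**Disagreement:** the scene and side cameras gave the same positions within about 2 mm. Their crosswise tilt on the lid and case read 0.01–0.10 rad, and the two cameras tilted opposite ways. I put this down to noise from their oblique angle and narrow strips of depth, and relied on the wrist camera for level.

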